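# Close and stack the saw accessory cases

### The job

Pack up the saw's accessories: lay the loose aluminium insert plate in the open case as the last of the fan, so that it overlaps the plate before it by about a third of its length and slopes as that one does, then swing the lid shut. Then lower the deep case gently onto the lid so that the recesses in its base lock over the lid's four lugs, and after that the shallow case gently onto the deep one in the same way. Leave the jar, the screwdriver and the wood offcut where they are.

Things in the scene. Friction and masses are not known exactly. Their poses are not given: they have to be found in the camera images.
- base: Open light grey case with hinged dark grey lid, heavy, does not move. Outside 166 (x) x 140 (y) x 50 mm without lid, walls and floor 5 mm. Origin: centre of underside, z up; hinge along y at x -83, z 50; latch side +x. Fixed in it on y = 0 are two plates like the loose one: the first flat (x -76 to -12), the second leaning on it, sloping down 0.18 rad to the floor at x = 29 mm.
- fan_place (a point): Where the third plate's centre belongs: x 38, y 0, z 14 mm in the base case's frame (same axes), length along x, hinge-side end on the second plate, other end on the floor (inner end wall at x 78). Lowered level here it touches the second plate when its underside is 11 mm above the case floor; let go, its outer end tips down. With its centre short of x = 30 it tips back instead.
- lid (a joint): Lid angle: 0 shut, growing as it opens, at most 2.1 rad; starts at 1.7 to 2.0, leaning back away from the case. Stiff hinge (0.2 N m): it stays where left. Lid 166 mm from hinge to free edge, 140 mm wide, 10 mm thick; shut, it lies 50 to 60 mm above the table. It can be pushed over from behind at the free edge, beyond the lugs, and pressed down.
- lid_lugs (a point): Centre of the four-lug pattern on the lid's outer face, 83 mm from the hinge line; x runs from hinge to free edge, z out of the outer face (up when shut, 60 mm above the table). Lugs round, 16 mm across tapering to 11, 7 mm high, at x +-36, y +-18 mm.
- plate_center (a point): Loose aluminium saw insert plate lying flat on the table, with a dark line on top; 64 (x) x 46 (y) x 7 mm, 0.06 kg; the point is its centre, half-way up. The two ends are alike.
- deep_center (a point): Deep closed case, light grey with dark grey lid bearing four lugs like the base case's; 110 (x) x 62 (y) x 56 mm high plus 7 mm lugs, about 0.4 kg. Point: centre, 28 mm above the underside. Four square recesses 20 mm wide, 9 deep in the underside at x +-36, y +-18 mm (2 mm play a side); a half turn is the same. Seated: underside on the lid, long x axis along the base case's x.
- shallow_center (a point): Shallow closed accessory case, light grey with a flat dark grey lid without lugs; 110 (x) x 62 (y) x 38 mm high, about 0.3 kg. The point is at its centre, 19 mm above its underside. Same recesses in its underside as the deep case. Seated on the deep case, its centre is 47 mm above the deep case's centre. Deep and shallow case swap places from start to start.
- deep: the deep case itself (origin at the centre of its underside)
- shallow: the shallow case itself (origin at the centre of its underside)
- plate: the loose plate itself (origin at the centre of its underside)
- jar: Bystander: glass jar, 60 mm across, 75 mm high; origin under its centre.
- driver: Bystander: screwdriver with wooden handle lying on the table.
- offcut: Bystander: wood offcut 130 x 50 x 30 mm lying on the table; origin under its centre.

How it is judged:
By the outcome, as a careful person would: the job done as asked, in the order asked, and still so for the second after the job is handed in, with the robot touching nothing.
It also fails if it takes over 72 s, if anything falls off the work surface, if the arm or the gripper's body presses on something with over 40 N, if the wrist force passes 120 N, or if a joint passes its speed limit or range.

### The arm

A 6-joint arm with a two-finger parallel gripper is mounted at the origin on the work surface. World frame = base frame: x ahead of the robot, y to its left, z up, the work surface at z = 0. Lengths are in m, angles in rad, forces in N, time in s.
With the tool pointing down it reaches from about 0.4 to 0.825 m from the base axis. Payload 7 kg.
Tool frame: the origin (TCP) lies at the very end of the fingers, on their centre line; the grasp point (between the pads) lies 19 mm behind it (grip_depth is the distance from the TCP to the grasp point, in m); z points along the fingers, y is the direction in which the jaws open and shut (so a half turn about z gives the same grasp; the last joint's range is limited). The gripper opens to 88 mm and grips with 3 to 60 N. Pads are 19 mm wide; open, the fingers measure 130 mm over their backs; the gripper's body (78 mm by 193 mm) begins 47 mm behind the grasp point.
Start: joints at [-0.843, 0.359, 0.012, 0, -1.224, -0.288], TCP at [0.287, -0.611, 0.199] pointing down, gripper open.
Joint ranges: [-3.07, 3.07], [-1.43, 2.12], [-1.02, 1.25], [-3.03, 1.67], [-3.05, -0], [-3.03, 3.03]. Speed limits (rad/s): [2.39, 2.39, 3.01, 3.14, 3.14, 3.14].

### API

Orientations are given as [roll, pitch, yaw] about the fixed x, y, z axes, in that order (R = Rz(yaw) Ry(pitch) Rx(roll)).
In Python, from station import get_state, grab_frame, get_calibration, job_done, grip_depth gives the robot as it stands. The module is installed in compiled form; this text tells all that it offers.
- The arm moves only by the shell command python3 -m crank 'ROWS' [FORCE]. ROWS is JSON, a list of rows, each an object with "turn": the turn, a rotation vector about the tool's x, y, z each as a share of 2 pi rad, from -1 to 1, a list of three; "slide": the shift along the tool's x, y, z each as a share of 0.5 m, from -1 to 1, a list of three; "fingers": the opening, from -1 (shut) to 1 (fully open). A call has 1 to 5 rows; each row is the pose to reach, as a shift and turn from the pose commanded when the call began, along the tool's axes at that moment, turning the shorter way round; what a row does not reach only later rows make up. A row lasts 1/12 s, in which the tool goes at most 41.7 mm and 7.16 degrees, less where a joint would pass 70% of its speed; a pose out of reach is approached as far as the arm can. A call with a number of a shift or a turn outside -1 to 1 is refused whole. A call with a gripper value outside its range is refused whole. The fingers move at their own pace and stop on an object; FORCE is the grip in N (left out, the last holds). Time passes only in rows, so rows that repeat a pose let the fingers close. It gives the time, the measured TCP pose, the force and the opening at its end, in the units of the state.
- get_state(): the state, without advancing time (a new reading comes with each control period).
- grab_frame(name): name is "scene" or "side" or "wrist"; returns the picture (480x640x3 uint8, red, green, blue); there is no depth.
- get_calibration(name): a dict with "K" (3x3 intrinsics, pixels), "pose" (4x4, takes a point from camera to world coordinates). Camera axes: x right, y up, looking along -z (the intrinsics and any distortion apply to the point x, -y, -z); pixel columns grow to the right and rows downward; lengths in m; the calibration is good to about 2 mm. A picture is of the moment at which its call begins: read the wrist's pose just before it. get_calibration takes no time and is no camera call; for the wrist camera it gives the pose at the moment of the call.
- job_done(): hands the job in, once; it reports no verdict.
The state is a dict: "t": time; "q": joint angles; "qd": joint speeds; "joint_efforts": joint torques, N m; "eef_pos": TCP position; "ee_rot": TCP orientation; "force": force on the tool from outside, world axes, zero at the start; "moment": the same for the moment, N m; "width": finger opening in m.
Only numpy, scipy, OpenCV 4.12 (cv2) and the standard library are available. Lean on these libraries where they do the work, as an engineer would, in place of code of your own. Each camera call takes 0.05 s, during which the arm holds its last target.

## Working session

There is one attempt and no reset: what is moved stays moved. The work goes in short steps, Python scripts to look and compute and a shell command to move; the robot and the scene stay as the last step left them, time stands still between calls to the robot, and variables do not carry over. Pictures are saved under pics/ and viewed, and the job is handed in when it is done.

```bash
mkdir -p pics; ls
python3 - <<'E'
from station import *
import cv2
print(get_state())
for n in ["scene","side"]:
    f=grab_frame(n); cv2.imwrite(f"pics/{n}0.png",f[:,:,::-1]); c=get_calibration(n); print(n,c)
print(grip_depth if not callable(grip_depth) else grip_depth())
E
```

```text
pics
{'t': 0.0, 'q': array([-8.42904047e-01,  3.59397780e-01,  1.10518875e-02, -3.66236477e-04,
       -1.22411088e+00, -2.88146856e-01]), 'qd': array([-1.41871999e-03,  7.61569277e-04, -6.59403159e-04, -9.39702980e-04,
        3.87412261e-05, -2.36150337e-04]), 'joint_efforts': array([ 4.85823675e-04, -5.82714200e+01,  2.93064612e+01,  6.99748233e+00,
        6.93586378e-03, -1.56536134e-04]), 'eef_pos': array([ 0.28712315, -0.61028351,  0.19780976]), 'ee_rot': array([ 3.13990281e+00, -1.41818589e-04, -2.70197184e+00]), 'force': array([ 0.07803445, -0.12701737,  0.16137616]), 'moment': array([0.02801278, 0.01770514, 0.010624  ]), 'width': 0.08740984427436377}
scene {'K': array([[523.72678741,   0.        , 324.05695015],
       [  0.        , 523.72678741, 237.3827959 ],
       [  0.        ,   0.        ,   1.        ]]), 'pose': array([[ 0.70445711, -0.50266882,  0.50106311,  1.10733372],
       [ 0.7095179 ,  0.51668086, -0.47919227, -0.58717964],
       [-0.0180147 ,  0.69308364,  0.72063204,  0.89238874],
       [ 0.        ,  0.        ,  0.        ,  1.        ]])}
side {'K': array([[542.19318332,   0.        , 322.48553307],
       [  0.        , 542.19318332, 240.41729967],
       [  0.        ,   0.        ,   1.        ]]), 'pose': array([[ 0.81411358,  0.2530341 , -0.52267852, -0.08796307],
       [-0.58006177,  0.39671959, -0.71143651, -0.94253464],
       [ 0.02733911,  0.88237595,  0.46975021,  0.65339131],
       [ 0.        ,  0.        ,  0.        ,  1.        ]])}
0.0188
```

View pics/scene0.png

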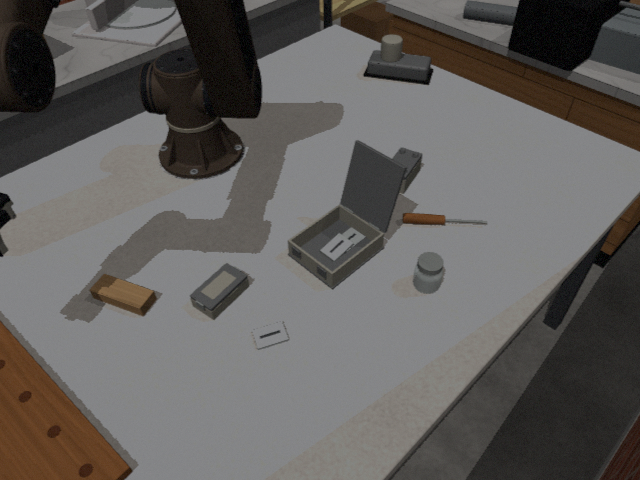

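View pics/side0.png

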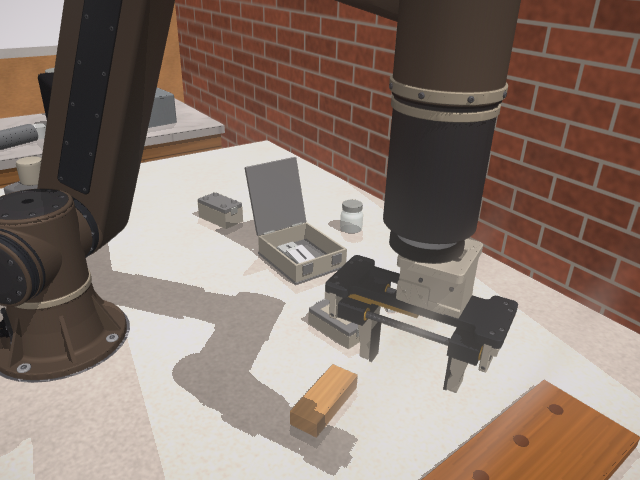

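The scene picture shows the open base case at about (338,245) with its lid standing behind it. The shallow case is at (220,290), the plate at (270,333), the deep case behind the lid at (405,165), the offcut at (124,293), the driver at (445,219) and the jar at (428,272). I'll zoom in for corners.

Run:
```python
import cv2
a=cv2.imread('pics/scene0.png')
def crop(a,x,y,w,h,s,n):
    c=cv2.resize(a[y:y+h,x:x+w],None,fx=s,fy=s,interpolation=cv2.INTER_CUBIC)
    for i in range(0,w,10):
        cv2.line(c,(i*s,0),(i*s,6 if i%50 else 14),(0,0,255),1)
        if i%20==0: cv2.putText(c,str(x+i),(i*s,22),0,.35,(0,0,255),1)
    for i in range(0,h,10):
        cv2.line(c,(0,i*s),(6,i*s),(0,0,255),1)
        if i%20==0: cv2.putText(c,str(y+i),(8,i*s+4),0,.35,(0,0,255),1)
    cv2.imwrite(n,c)
crop(a,280,135,160,120*1+30,4-0 if False else 4,'pics/c1.png')
crop(a,180,250,130,100,6,'pics/c2.png')
b=cv2.imread('pics/side0.png')
crop(b,190,150,180,135,4,'pics/c3.png')
```

```text
(no output)
```

View pics/c1.png

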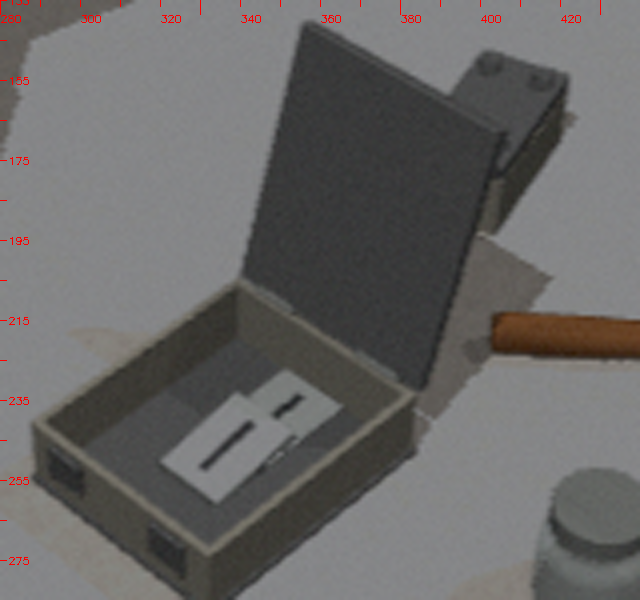

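View pics/c2.png

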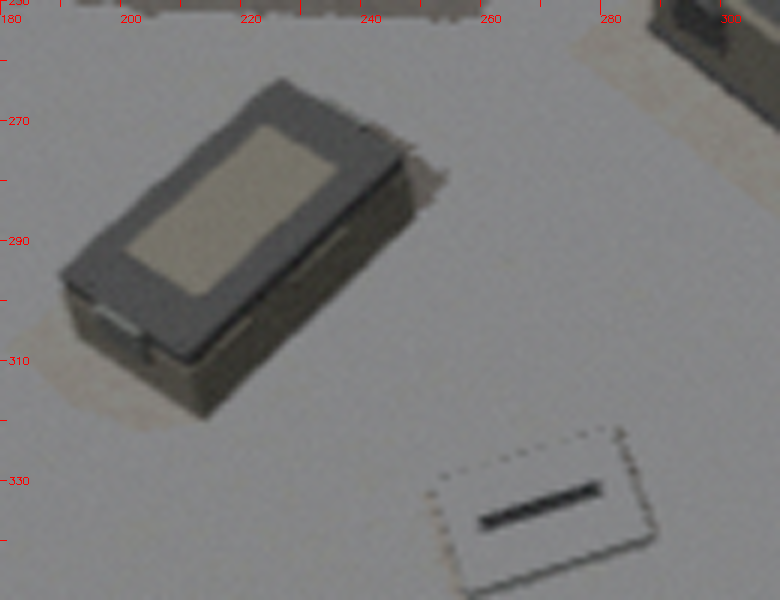

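View pics/c3.png

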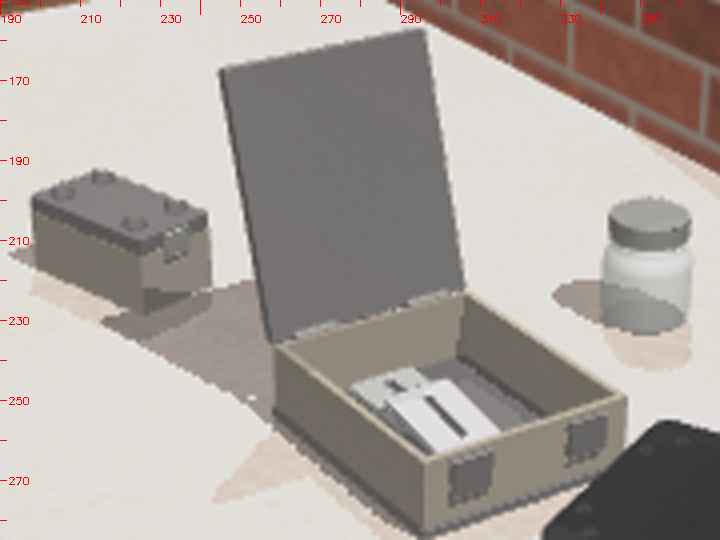

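```bash
cat > h.py <<'E'
import numpy as np, cv2
from scipy.optimize import least_squares
from scipy.spatial.transform import Rotation as R
def proj(K,P,X):
    X=np.atleast_2d(X); c=(X-P[:3,3])@P[:3,:3]
    return np.c_[K[0,2]+K[0,0]*c[:,0]/-c[:,2], K[1,2]-K[1,1]*c[:,1]/-c[:,2]]
def ray(K,P,uv,z):
    d=P[:3,:3]@np.array([(uv[0]-K[0,2])/K[0,0],-(uv[1]-K[1,2])/K[1,1],-1]); o=P[:3,3]
    return o+d*(z-o[2])/d[2]
def planar(obs,x0):
    """obs list of (K,P,local xyz,uv); returns x,y,yaw"""
    def f(p):
        c,s=np.cos(p[2]),np.sin(p[2]); r=[]
        for K,P,l,uv in obs:
            w=[p[0]+c*l[0]-s*l[1],p[1]+s*l[0]+c*l[1],l[2]]
            r+=list(proj(K,P,w)[0]-uv)
        return r
    q=least_squares(f,x0,loss='soft_l1'); return q.x,np.round(np.array(f(q.x)).reshape(-1,2),1)
def crop(a,x,y,w,h,s,n):
    c=cv2.resize(a[y:y+h,x:x+w],None,fx=s,fy=s,interpolation=cv2.INTER_CUBIC)
    for i in range(0,w,10):
        cv2.line(c,(i*s,0),(i*s,6),(0,0,255),1)
        if i%20==0: cv2.putText(c,str(x+i),(i*s,22),0,.35,(0,0,255),1)
    for i in range(0,h,10):
        cv2.line(c,(0,i*s),(6,i*s),(0,0,255),1)
        if i%20==0: cv2.putText(c,str(y+i),(8,i*s+4),0,.35,(0,0,255),1)
    cv2.imwrite(n,c)
E
python3 - <<'E'
from h import *; from station import get_calibration
S=get_calibration('scene');D=get_calibration('side')
def go(name,L,x0):
    obs=[((S if c=='s' else D)['K'],(S if c=='s' else D)['pose'],l,np.array(uv)) for c,l,uv in L]
    x,r=planar(obs,x0); print(name,np.round(x,4),'\n',r.tolist())
    return x
K,P=S['K'],S['pose']
for uv,z in [((338,245),.05),((220,290),.04),((270,335),.007),((403,160),.056)]: print(ray(K,P,uv,z))
b=ray(K,P,(336,240),.05)
h=.083;w=.07
bx=ray(K,P,(310,257),.05)-ray(K,P,(361.6,220),.05); yaw=np.arctan2(bx[1],bx[0])
x=go('base',[('s',(h,-w,.05),(288.2,240.7)),('s',(h,w,.05),(332.5,273)),('s',(-h,w,.05),(383.3,234.3)),('s',(-h,-w,.05),(340,205.5)),('s',(h,-w,0),(289.3,255.5)),('s',(-h,w,0),(383.3,248.8)),
 ('d',(-h,-w,.05),(259,236)),('d',(h,-w,.05),(296,264.5)),('d',(h,w,.05),(346.5,249)),('d',(-h,w,.05),(305.5,222.5)),('d',(h,-w,0),(296,283)),('d',(-h,-w,0),(259.5,252.5))],[b[0],b[1],yaw])
# lid angle
T=lambda l:[x[0]+np.cos(x[2])*l[0]-np.sin(x[2])*l[1],x[1]+np.sin(x[2])*l[0]+np.cos(x[2])*l[1],l[2]]
def lid(a,y,o): # inner face o=0, outer o=.01
    return T((-h+.166*np.cos(a)-o*np.sin(a),y,.05+.166*np.sin(a)+o*np.cos(a)))
for a in (1.6,1.7,1.8,1.9,2.0): print(a,[proj(K,P,lid(a,s,0))[0].round(1).tolist() for s in (-w,w)],[proj(D['K'],D['pose'],lid(a,s,0))[0].round(1).tolist() for s in (-w,w)])
d=ray(K,P,(403,160),.056)
a,c=.055,.031
sc=ray(K,P,(219,287),.038); v=ray(K,P,(237,270),.038)-ray(K,P,(201,303),.038)
go('shallow',[('s',(a,c,.038),(227,263.3)),('s',(a,-c,.038),(247.5,276.2)),('s',(-a,-c,.038),(211.7,310.3)),('s',(-a,c,.038),(190.3,295.5)),('s',(-a,-c,0),(214.5,319.7)),('s',(-a,c,0),(192.5,304.7)),('s',(a,-c,0),(248.8,285.3))],[sc[0],sc[1],np.arctan2(v[1],v[0])])
D1=lambda uv,z:ray(D['K'],D['pose'],uv,z)
v=D1((225,210.8),.056)-D1((198,200),.056)
go('deep',[('d',(-a,-c,.056),(198,200)),('d',(a,-c,.056),(225,210.8)),('d',(a,c,.056),(242,203)),('d',(-a,c,.056),(215,193)),('d',(a,-c,0),(226.8,228.3)),('d',(-a,-c,0),(198.8,215.5)),('d',(a,c,0),(242.5,221.8)),('s',(-a,c,.056),(422,153))],[*D1((220,202),.056)[:2],np.arctan2(v[1],v[0])])
p=ray(K,P,(270.8,335.6),.007);v=ray(K,P,(286.4,330.7),.007)-ray(K,P,(255.2,340.6),.007)
go('plate',[('s',(.032,.023,.007),(283.3,321.7)),('s',(.032,-.023,.007),(289.5,339.7)),('s',(-.032,-.023,.007),(258.3,349.5)),('s',(-.032,.023,.007),(252.2,331.7))],[p[0],p[1],np.arctan2(v[1],v[0])])
for uv,z in [((428,262),.075),((124,290),.03),((403,218),.01),((445,219),.01),((486,222),.005)]: print('byst',ray(K,P,uv,z).round(3))
E
```

```text
[ 0.56010042 -0.02200935  0.05      ]
[ 0.46748585 -0.27695485  0.04      ]
[ 0.60605868 -0.26385531  0.007     ]
[0.47540419 0.30516281 0.056     ]
base [ 0.54   -0.0068 -1.5753] 
 [[-0.5, -0.6], [-0.2, 1.1], [1.2, -0.7], [-0.2, -1.5], [-0.1, -0.3], [-0.2, -0.1], [-0.3, -1.1], [0.2, 0.2], [0.6, -0.9], [1.7, -1.2], [0.1, 1.1], [-0.3, 0.6]]
1.6 [[341.7, 146.0], [391.5, 174.9]] [[255.6, 169.0], [307.0, 158.3]]
1.7 [[347.0, 143.2], [396.7, 171.7]] [[252.0, 167.3], [303.2, 156.8]]
1.8 [[352.1, 141.1], [401.8, 169.2]] [[248.7, 166.4], [299.5, 156.1]]
1.9 [[357.0, 139.7], [406.5, 167.5]] [[245.5, 166.2], [296.0, 156.0]]
2.0 [[361.7, 139.0], [410.9, 166.5]] [[242.5, 166.7], [292.6, 156.6]]
shallow [ 0.454  -0.2694  1.7295] 
 [[-0.5, -0.9], [0.3, -1.2], [-0.5, -0.8], [-0.7, -0.2], [-0.1, 0.8], [0.7, 1.6], [1.2, 0.9]]
deep [ 0.4766  0.2979 -1.3046] 
 [[-0.6, -1.9], [-0.2, -1.1], [0.4, -0.5], [0.0, -1.4], [-0.7, 0.7], [0.2, 1.3], [0.8, -0.4], [-0.8, 0.5]]
plate [ 0.6081 -0.2633  1.1402] 
 [[-0.4, 0.0], [0.2, 0.1], [0.1, 0.3], [0.2, -0.5]]
byst [0.743 0.056 0.075]
byst [ 0.315 -0.415  0.03 ]
byst [0.584 0.178 0.01 ]
byst [0.659 0.246 0.01 ]
byst [0.733 0.31  0.005]
```

```bash
cat > go.py <<'E'
import sys
from h import *; from station import get_state
def plan(pos,yaw,tilt=0.):
    """target TCP pos, yaw; tilt = rotation about tool y after pointing down"""
    s=get_state(); R0=R.from_euler('xyz',s['ee_rot'])
    R1=R.from_euler('z',yaw)*R.from_euler('x',np.pi)*R.from_euler('y',tilt)
    sl=R0.inv().apply(np.array(pos)-s['eef_pos'])/.5; rv=(R0.inv()*R1).as_rotvec()/(2*np.pi)
    print('t %.2f pos %s rpy %s F %s w %.4f'%(s['t'],s['eef_pos'].round(4),s['ee_rot'].round(3),s['force'].round(1),s['width']))
    print('slide',sl.round(4).tolist(),'turn',rv.round(4).tolist(),'rows %.1f'%max(np.linalg.norm(sl)*.5/.0417,np.linalg.norm(rv)*360/7.16))
if __name__=='__main__':
    v=list(map(float,sys.argv[1:])); plan(v[:3],*v[3:])
E
python3 go.py 0.59 -0.263 0.22 -2.0
```

```text
t 0.10 pos [ 0.2872 -0.6104  0.1979] rpy [ 3.14  -0.    -2.702] F [ 0.1 -1.4  0.5] w 0.0880
slide [-0.8438, 0.3709, -0.0437] turn [0.0002, 0.0001, -0.1117] rows 11.1
```

```bash
python3 -m crank '[{"turn":[0,0,-0.112],"slide":[-0.844,0.371,-0.044],"fingers":1},{"turn":[0,0,-0.112],"slide":[-0.844,0.371,-0.044],"fingers":1},{"turn":[0,0,-0.112],"slide":[-0.844,0.371,-0.044],"fingers":1},{"turn":[0,0,-0.112],"slide":[-0.844,0.371,-0.044],"fingers":1},{"turn":[0,0,-0.112],"slide":[-0.844,0.371,-0.044],"fingers":1}]'; python3 go.py 0.59 -0.263 0.22 -2.0
```

```text
t: 0.52
eef_pos: [0.4247, -0.4522, 0.2085]
ee_rot: [3.141, 0.0, -2.071]
force: [0.5, -0.6, -1.1]
width: 0.088
t 0.52 pos [ 0.4247 -0.4522  0.2085] rpy [ 3.141  0.    -2.071] F [ 0.5 -0.6 -1.1] w 0.0880
slide [-0.4906, -0.1085, -0.0231] turn [0.0001, 0.0, -0.0113] rows 6.0
```

```bash
python3 -m crank '[{"turn":[0,0,-0.01],"slide":[-0.49,-0.108,-0.023],"fingers":1},{"turn":[0,0,-0.01],"slide":[-0.49,-0.108,-0.023],"fingers":1},{"turn":[0,0,-0.01],"slide":[-0.49,-0.108,-0.023],"fingers":1},{"turn":[0,0,-0.01],"slide":[-0.49,-0.108,-0.023],"fingers":1},{"turn":[0,0,-0.01],"slide":[-0.49,-0.108,-0.023],"fingers":1}]'
python3 - <<'E'
from station import *
from h import *
c=get_calibration('wrist');f=grab_frame('wrist');np.savez('w1',K=c['K'],P=c['pose']);cv2.imwrite('pics/w1.png',f[:,:,::-1]);print(c,get_state()['eef_pos'])
E
python3 go.py 0.59 -0.263 0.22 -2.0
```

```text
t: 0.93
eef_pos: [0.5626, -0.2958, 0.2181]
ee_rot: [3.141, 0.0, -2.014]
force: [1.0, -0.6, 0.1]
width: 0.0875
{'K': array([[350.5449971 ,   0.        , 319.68326663],
       [  0.        , 350.5449971 , 236.99457492],
       [  0.        ,   0.        ,   1.        ]]), 'pose': array([[-0.90380539, -0.40892835, -0.12614846,  0.52649401],
       [ 0.4279414 , -0.86267087, -0.26956472, -0.36888728],
       [ 0.00140805, -0.29761819,  0.95468394,  0.40410542],
       [ 0.        ,  0.        ,  0.        ,  1.        ]])} [ 0.56730527 -0.29154538  0.21806011]
t 0.98 pos [ 0.5673 -0.2915  0.2181] rpy [-3.140e+00  1.000e-03 -2.011e+00] F [2.9 1.2 0.7] w 0.0874
slide [-0.071, -0.0168, -0.0038] turn [-0.0002, 0.0002, -0.0017] rows 0.9
```

View pics/w1.png

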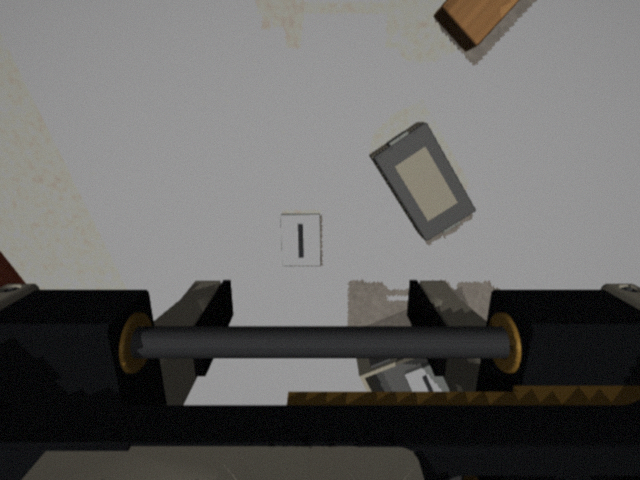

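The wrist picture shows the plate at (301,240), the shallow case at (422,182) and the offcut top right. I'll take another now that the arm has settled, and detect the corners from it.

Run:
```python
from station import *
from h import *
grab_frame('wrist')
c=get_calibration('wrist');f=grab_frame('wrist');np.savez('w1',K=c['K'],P=c['pose']);cv2.imwrite('pics/w2.png',f[:,:,::-1]);print(get_state()['eef_pos'])
crop(f[:,:,::-1],270,200,65,75,8,'pics/w2a.png')
crop(f[:,:,::-1],355,110,130,140,4,'pics/w2b.png')
x=np.array([.6081,-.2633]);
for (x,y,yaw,z,a,b) in [(.6081,-.2633,1.1402,.007,.032,.023),(.454,-.2694,1.7295,.038,.055,.031)]:
  for l in [(a,b),(a,-b),(-a,-b),(-a,b)]:
    print(proj(c['K'],c['pose'],[x+np.cos(yaw)*l[0]-np.sin(yaw)*l[1],y+np.sin(yaw)*l[0]+np.cos(yaw)*l[1],z]).round(1))
```

```text
[ 0.56348975 -0.29516811  0.21753304]
[[315.8 264.6]]
[[278.  264.9]]
[[275.6 213.6]]
[[315.2 213.3]]
[[474.8 210.4]]
[[423.9 241.4]]
[[371.2 156.6]]
[[424.6 120.6]]
```

View pics/w2a.png

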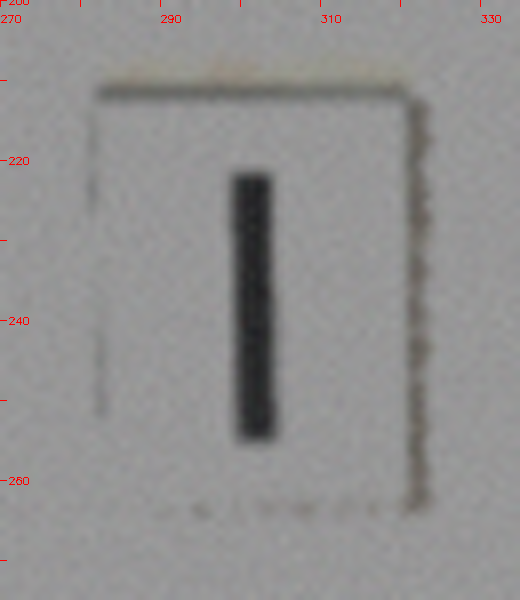

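View pics/w2b.png

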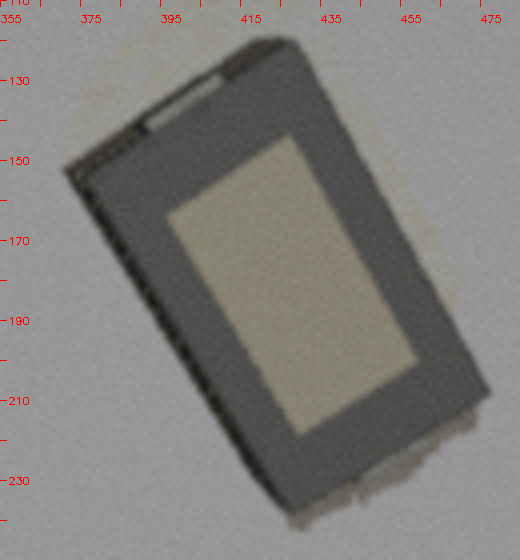

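Run:
```python
from station import *
from h import *
z=np.load('w1.npz')
for i in range(2):
    s=get_state();c=get_calibration('wrist');f=grab_frame('wrist');cv2.imwrite(f'pics/w3{i}.png',f[:,:,::-1]);print(s['t'],s['eef_pos'],s['qd'].round(3),c['pose'][:3,3])
    g=cv2.cvtColor(f,cv2.COLOR_RGB2GRAY)[215:262,285:318]; m=(g<90); ys,xs=np.nonzero(m); uv=(xs.mean()+285,ys.mean()+215)
    e=np.linalg.svd(np.c_[xs-xs.mean(),ys-ys.mean()],full_matrices=False)[2][0]
    p=ray(c['K'],c['pose'],uv,.007); q=ray(c['K'],c['pose'],np.array(uv)+20*e,.007)
    print(uv,p.round(4),np.arctan2(*(q-p)[[1,0]]))
# scene check of the line
S=get_calibration('scene'); f=cv2.imread('pics/scene0.png',0)[322:348,255:287]; ys,xs=np.nonzero(f<90); print(xs.mean()+255,ys.mean()+322, ray(S['K'],S['pose'],(xs.mean()+255,ys.mean()+322),.007))
```

```text
1.0833 [ 0.56348975 -0.29516811  0.21753304] [-0.05  -0.011 -0.019  0.004 -0.003  0.024] [ 0.52772088 -0.36839205  0.40350963]
(np.float64(300.43703703703704), np.float64(239.51111111111112)) [ 0.6015 -0.263   0.007 ] 1.1275934704360597
1.1333 [ 0.56234588 -0.29641241  0.21761471] [-0.038 -0.007 -0.011  0.002 -0.003  0.007] [ 0.52654481 -0.36955991  0.40353471]
(np.float64(300.11842105263156), np.float64(240.44736842105263)) [ 0.6012 -0.2634  0.007 ] 1.1368968089263527
271.09589041095893 336.4657534246575 [ 0.61022599 -0.26456731  0.007     ]
```

Run:
```python
from station import *
from h import *
s=get_state();S=get_calibration('scene');D=get_calibration('side')
T=R.from_euler('xyz',s['ee_rot']).as_matrix()
for n,c in (('scene',S),('side',D)):
    f=grab_frame(n)[:,:,::-1].copy()
    for l in [(0,0,0),(0,.044,0),(0,-.044,0)]:
        p=proj(c['K'],c['pose'],s['eef_pos']+T@np.array(l))[0]; print(n,p.round(1)); 
    u,v=proj(c['K'],c['pose'],s['eef_pos'])[0].astype(int)
    for l in [(0,0,0),(0,.044,0),(0,-.044,0)]:
        p=proj(c['K'],c['pose'],s['eef_pos']+T@np.array(l))[0]; cv2.circle(f,tuple(p.round().astype(int)),1,(0,255,0),-1)
    crop(f,u-70,v-60,140,110,5,f'pics/t_{n}.png')
```

```text
scene [226.9 262.8]
scene [221.7 245.2]
scene [232.5 281.5]
side [399.6 221. ]
side [376.6 222.3]
side [422.3 219.8]
```

View pics/t_scene.png

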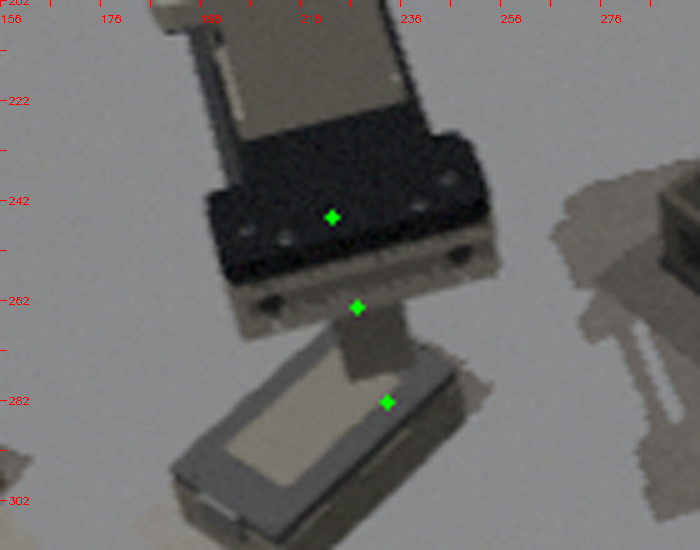

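View pics/t_side.png

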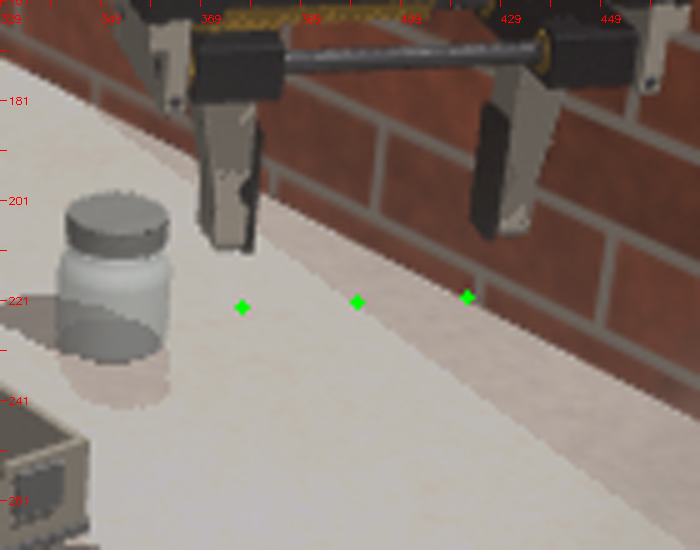

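Run:
```python
from station import *
from h import *
D=get_calibration('side');S=get_calibration('scene')
T=R.from_euler('xyz',[3.1399,0,-2.702]).as_matrix();p0=np.array([.2871,-.6103,.1978])
for dz in (0,-.019): print('start side',[proj(D['K'],D['pose'],p0+T@np.array(l))[0].round(1).tolist() for l in [(0,.044,dz),(0,-.044,dz),(.0095,.044,dz),(-.0095,.044,dz)]])
s=get_state();c=get_calibration('wrist');T=R.from_euler('xyz',s['ee_rot']).as_matrix()
for dz in (0,-.019): print('wrist',[proj(c['K'],c['pose'],s['eef_pos']+T@np.array(l))[0].round(1).tolist() for l in [(0,.044,dz),(0,-.044,dz),(.0095,.044,dz),(.0095,-.044,dz),(-.0095,.044,dz)]])
C=np.eye(4);C[:3,:3]=T;C[:3,3]=s['eef_pos']; print((np.linalg.inv(C)@c['pose']).round(4))
b=cv2.imread('pics/side0.png');crop(b,330,250,200,160,4,'pics/s0f.png')
b=cv2.imread('pics/w2.png');crop(b,160,260,320,130,2,'pics/w2f.png')
```

```text
start side [[372.9, 374.3], [442.1, 401.4], [369.6, 378.9], [376.1, 369.8]]
start side [[374.0, 362.3], [444.3, 389.0], [370.7, 366.8], [377.3, 357.8]]
wrist [[393.3, 276.0], [240.4, 275.9], [394.3, 260.6], [239.2, 260.5], [392.2, 291.0]]
wrist [[400.6, 290.6], [232.5, 290.6], [401.8, 273.9], [231.2, 273.8], [399.3, 306.9]]
[[ 8.000e-04  9.547e-01  2.976e-01  8.150e-02]
 [ 1.000e+00 -5.000e-04 -1.200e-03  1.400e-03]
 [-1.000e-03  2.976e-01 -9.547e-01 -1.859e-01]
 [ 0.000e+00  0.000e+00  0.000e+00  1.000e+00]]
```

View pics/s0f.png

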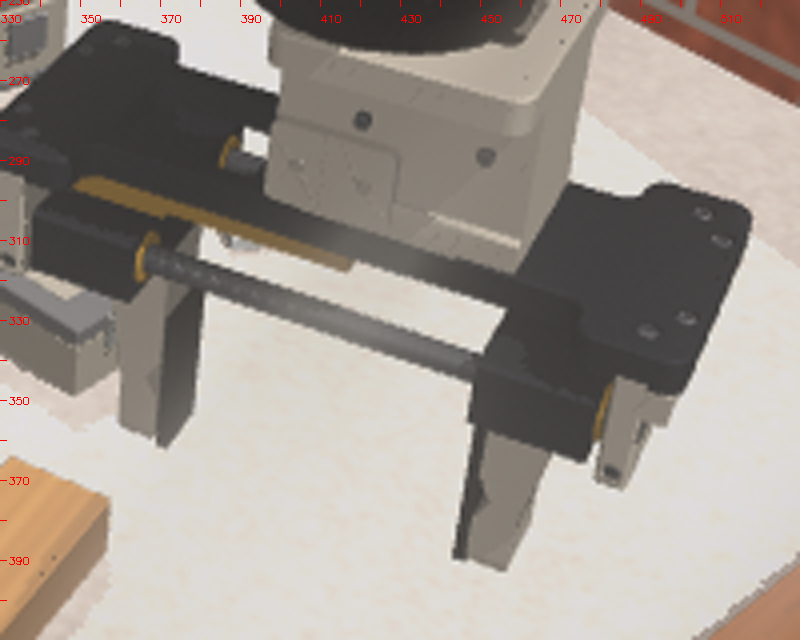

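View pics/w2f.png

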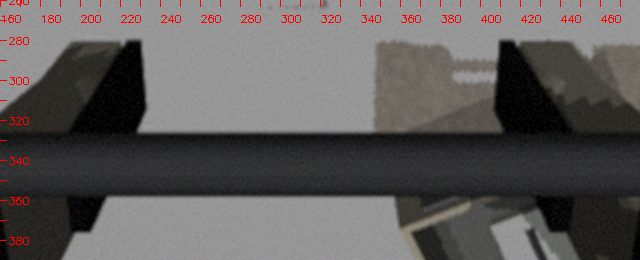

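```bash
python3 go.py 0.606 -0.2635 0.06 -2.003
```

```text
t 1.28 pos [ 0.561  -0.2984  0.218 ] rpy [ 3.141 -0.    -2.015] F [-0.   0.2 -0.5] w 0.0878
slide [-0.1018, -0.0514, 0.3159] turn [0.0001, -0.0, -0.0019] rows 4.0
```

```bash
python3 -m crank '[{"turn":[0,0,-0.002],"slide":[-0.102,-0.051,0.316],"fingers":1},{"turn":[0,0,-0.002],"slide":[-0.102,-0.051,0.316],"fingers":1},{"turn":[0,0,-0.002],"slide":[-0.102,-0.051,0.316],"fingers":1},{"turn":[0,0,-0.002],"slide":[-0.102,-0.051,0.316],"fingers":1},{"turn":[0,0,-0.002],"slide":[-0.102,-0.051,0.316],"fingers":1}]'
cat > snap.py <<'E'
import sys
from station import *
from h import *
n=sys.argv[1]; tag=sys.argv[2]
s=get_state();c=get_calibration(n);f=grab_frame(n);np.savez('cal_'+tag,K=c['K'],P=c['pose'],eef=s['eef_pos'],rot=s['ee_rot']);cv2.imwrite(f'pics/{tag}_raw.png',f[:,:,::-1])
if len(sys.argv)>3:
    v=list(map(int,sys.argv[3:])); crop(f[:,:,::-1],*v,f'pics/{tag}.png')
else: cv2.imwrite(f'pics/{tag}.png',f[:,:,::-1])
print('t %.2f'%s['t'],s['eef_pos'].round(4),s['ee_rot'].round(3),s['force'].round(1))
E
python3 snap.py wrist w4; python3 snap.py side d4 300 200 160 130 5
```

```text
t: 1.7
eef_pos: [0.6023, -0.2615, 0.0518]
ee_rot: [3.13, -0.002, -2.004]
force: [-1.3, 0.7, -0.6]
width: 0.0877
t 1.70 [ 0.6023 -0.2615  0.0518] [ 3.130e+00 -2.000e-03 -2.004e+00] [-1.3  0.7 -0.6]
t 1.75 [ 0.6033 -0.2626  0.0553] [ 3.133e+00 -2.000e-03 -2.003e+00] [-0.3  0.1  0.4]
```

View pics/w4.png

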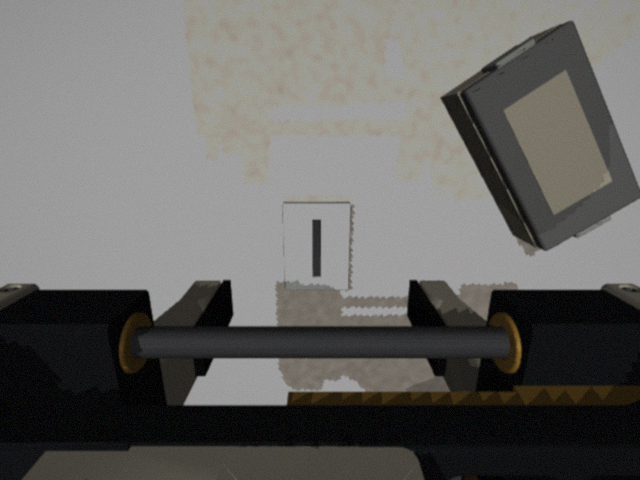

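View pics/d4.png

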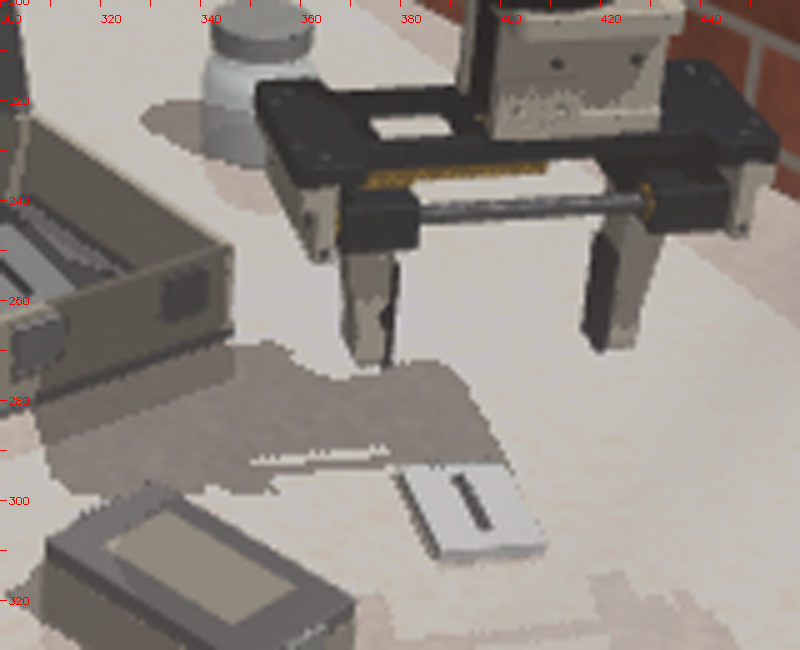

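```bash
python3 - <<'E'
from h import *
z=np.load('cal_w4.npz');g=cv2.imread('pics/w4_raw.png',0)[208:282,300:335];ys,xs=np.nonzero(g<80);uv=(xs.mean()+300,ys.mean()+208);print(uv)
p=ray(z['K'],z['P'],uv,.007);T=R.from_euler('xyz',z['rot']).as_matrix();print(p,T.T@(p-z['eef']))
# line in side
from station import get_calibration
D=get_calibration('side');g=cv2.imread('pics/d4_raw.png',0)[292:308,386:400];ys,xs=np.nonzero(g<110);uv=(xs.mean()+386,ys.mean()+292);print(uv,ray(D['K'],D['pose'],uv,.007))
E
python3 go.py 0.606 -0.2635 0.03 -2.003
```

```text
(np.float64(316.327868852459), np.float64(246.72131147540983))
[ 0.60128581 -0.26378215  0.007     ] [ 0.00245293 -0.00060129  0.04478051]
(np.float64(393.7307692307692), np.float64(300.5)) [ 0.60161433 -0.26483398  0.007     ]
t 1.80 pos [ 0.6051 -0.2635  0.0586] rpy [ 3.138e+00 -2.000e-03 -2.002e+00] F [1.  0.8 0.8] w 0.0874
slide [-0.0008, -0.0019, 0.0572] turn [0.0006, -0.0002, 0.0001] rows 0.7
```

```bash
python3 -m crank '[{"turn":[0,0,0],"slide":[0.002,0.003,0.055],"fingers":1},{"turn":[0,0,0],"slide":[0.002,0.003,0.055],"fingers":1},{"turn":[0,0,0],"slide":[0.002,0.003,0.075],"fingers":1},{"turn":[0,0,0],"slide":[0.002,0.003,0.09],"fingers":1},{"turn":[0,0,0],"slide":[0.002,0.003,0.09],"fingers":1}]'; python3 snap.py side d5 330 200 130 130 5;python3 go.py 0.603 -0.264 0.004 -2.003
```

```text
t: 2.22
eef_pos: [0.6046, -0.2633, 0.0153]
ee_rot: [-3.142, 0.0, -2.002]
force: [0.5, -0.5, -0.0]
width: 0.0878
t 2.22 [ 0.6046 -0.2633  0.0153] [-3.142  0.    -2.002] [ 0.5 -0.5 -0. ]
t 2.27 pos [ 0.6048 -0.2633  0.0158] rpy [-3.141  0.    -2.002] F [-0.2  0.5  0.6] w 0.0875
slide [0.0028, 0.0028, 0.0236] turn [-0.0001, 0.0, 0.0002] rows 0.3
```

View pics/d5.png

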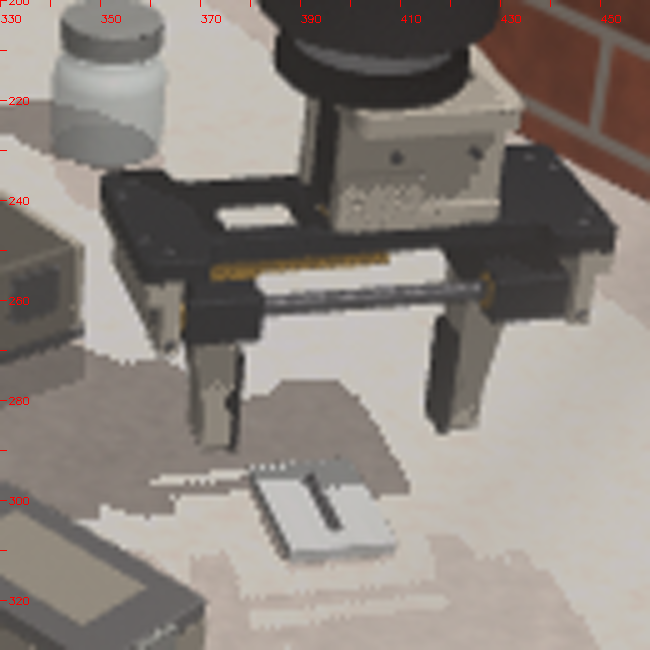

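```bash
python3 -m crank '[{"turn":[0,0,0],"slide":[0.003,0.003,0.014],"fingers":1},{"turn":[0,0,0],"slide":[0.003,0.003,0.02],"fingers":1},{"turn":[0,0,0],"slide":[0.003,0.003,0.025],"fingers":1},{"turn":[0,0,0],"slide":[0.003,0.003,0.025],"fingers":1}]'; python3 snap.py side d6 330 200 130 130 5;python3 go.py 0.603 -0.264 -0.005 -2.003
```

```text
t: 2.6
eef_pos: [0.6025, -0.2636, 0.0022]
ee_rot: [3.141, -0.0, -2.001]
force: [-0.3, 0.6, -0.5]
width: 0.0876
t 2.60 [ 0.6025 -0.2636  0.0022] [ 3.141 -0.    -2.001] [-0.3  0.6 -0.5]
t 2.65 pos [ 0.6027 -0.2636  0.0025] rpy [ 3.141 -0.    -2.001] F [0.5 0.7 0.3] w 0.0876
slide [0.0005, -0.0008, 0.0149] turn [0.0001, -0.0, 0.0003] rows 0.2
```

View pics/d6.png

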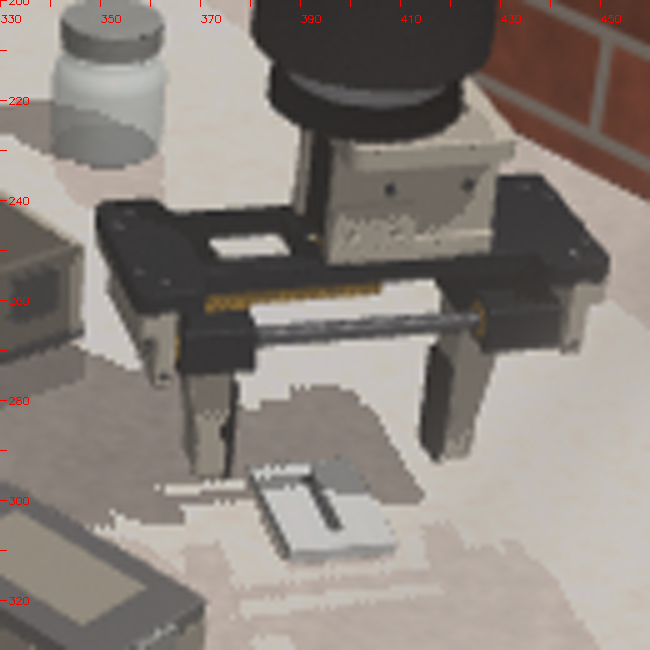

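```bash
python3 snap.py wrist w6; python3 snap.py scene c6 200 230 140 120 5
```

```text
t 2.65 [ 0.6027 -0.2636  0.0025] [ 3.141 -0.    -2.001] [0.5 0.7 0.3]
t 2.70 [ 0.6029 -0.2637  0.0027] [ 3.141 -0.    -2.001] [ 0.1 -0.   0.9]
```

View pics/w6.png

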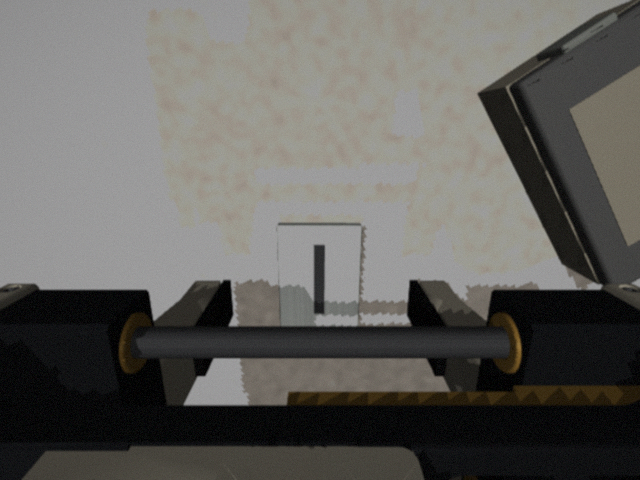

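View pics/c6.png

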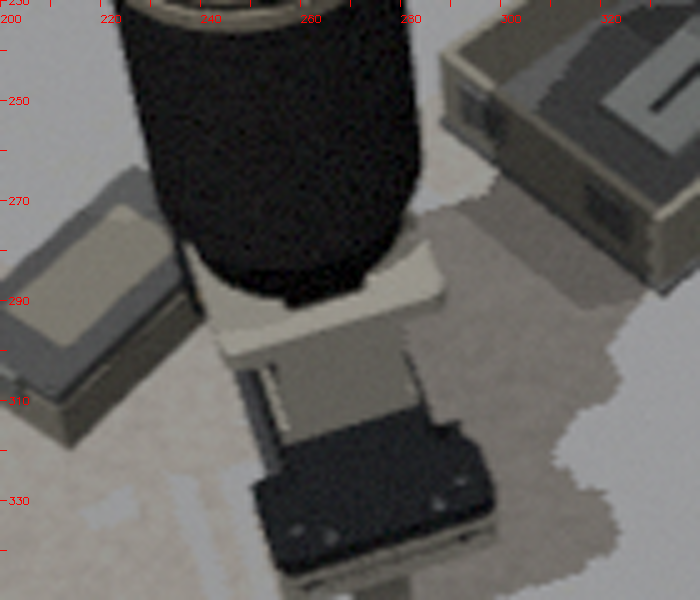

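```bash
python3 -m crank '[{"turn":[0,0,0],"slide":[0,0,0.004],"fingers":1},{"turn":[0,0,0],"slide":[0,0,0.008],"fingers":1},{"turn":[0,0,0],"slide":[0,0,0.008],"fingers":1}]'; python3 -m crank '[{"turn":[0,0,0],"slide":[0,0,0.004],"fingers":1},{"turn":[0,0,0],"slide":[0,0,0.008],"fingers":1},{"turn":[0,0,0],"slide":[0,0,0.008],"fingers":1}]'
```

```text
t: 3.0
eef_pos: [0.6027, -0.2636, -0.0017]
ee_rot: [3.141, -0.0, -2.002]
force: [-0.2, 0.4, 0.3]
width: 0.0876
t: 3.25
eef_pos: [0.6026, -0.2636, -0.0058]
ee_rot: [3.141, -0.0, -2.001]
force: [0.1, -0.1, -0.1]
width: 0.0876
```

```bash
python3 -m crank '[{"turn":[0,0,0],"slide":[0,0,0.004],"fingers":1},{"turn":[0,0,0],"slide":[0,0,0.01],"fingers":1},{"turn":[0,0,0],"slide":[0,0,0.01],"fingers":1}]'; python3 -m crank '[{"turn":[0,0,0],"slide":[0,0,0.004],"fingers":1},{"turn":[0,0,0],"slide":[0,0,0.008],"fingers":1},{"turn":[0,0,0],"slide":[0,0,0.008],"fingers":1}]'; python3 snap.py wrist w7;python3 snap.py side d7 330 200 130 130 5
```

```text
t: 3.5
eef_pos: [0.6025, -0.2636, -0.011]
ee_rot: [3.141, -0.0, -2.002]
force: [-0.6, -0.3, -0.6]
width: 0.0874
t: 3.75
eef_pos: [0.6026, -0.2636, -0.0148]
ee_rot: [3.141, -0.0, -2.002]
force: [-0.3, -0.8, -0.2]
width: 0.0877
t 3.75 [ 0.6026 -0.2636 -0.0148] [ 3.141 -0.    -2.002] [-0.3 -0.8 -0.2]
t 3.80 [ 0.6027 -0.2637 -0.0146] [ 3.141 -0.    -2.001] [-0.1 -0.6 -0.4]
```

View pics/w7.png

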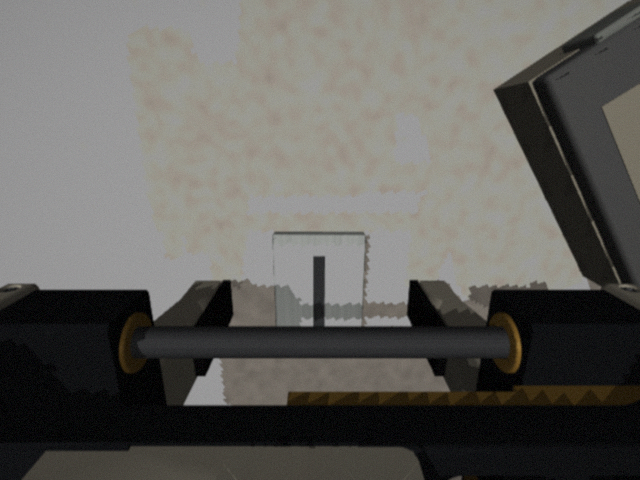

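View pics/d7.png

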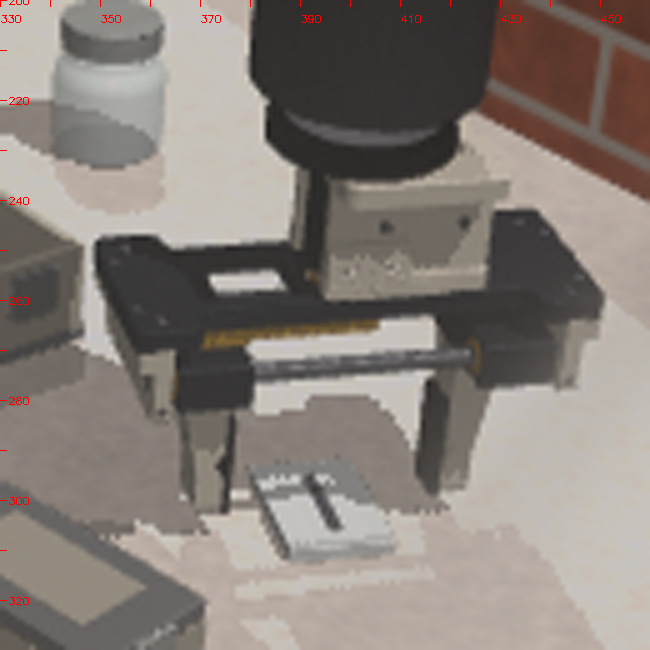

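```bash
python3 -m crank '[{"turn":[0,0,0],"slide":[0,0,0.004],"fingers":1},{"turn":[0,0,0],"slide":[0,0,0.01],"fingers":1},{"turn":[0,0,0],"slide":[0,0,0.01],"fingers":1}]'; python3 -m crank '[{"turn":[0,0,0],"slide":[0,0,0.003],"fingers":1},{"turn":[0,0,0],"slide":[0,0,0.005],"fingers":1},{"turn":[0,0,0],"slide":[0,0,0.005],"fingers":1}]';  python3 -m crank '[{"turn":[0,0,0],"slide":[0,0,0.002],"fingers":1},{"turn":[0,0,0],"slide":[0,0,0.004],"fingers":1},{"turn":[0,0,0],"slide":[0,0,0.004],"fingers":1}]'; python3 snap.py side d8 330 200 130 130 5
```

```text
t: 4.1
eef_pos: [0.6025, -0.2636, -0.0199]
ee_rot: [3.141, -0.0, -2.002]
force: [0.6, 0.4, -0.3]
width: 0.0878
t: 4.35
eef_pos: [0.6027, -0.2637, -0.0221]
ee_rot: [3.141, -0.0, -2.001]
force: [-0.7, -0.1, -0.1]
width: 0.0875
t: 4.6
eef_pos: [0.6028, -0.2637, -0.024]
ee_rot: [3.141, -0.0, -2.001]
force: [-0.7, 0.2, -0.7]
width: 0.0874
t 4.60 [ 0.6028 -0.2637 -0.024 ] [ 3.141 -0.    -2.001] [-0.7  0.2 -0.7]
```

View pics/d8.png

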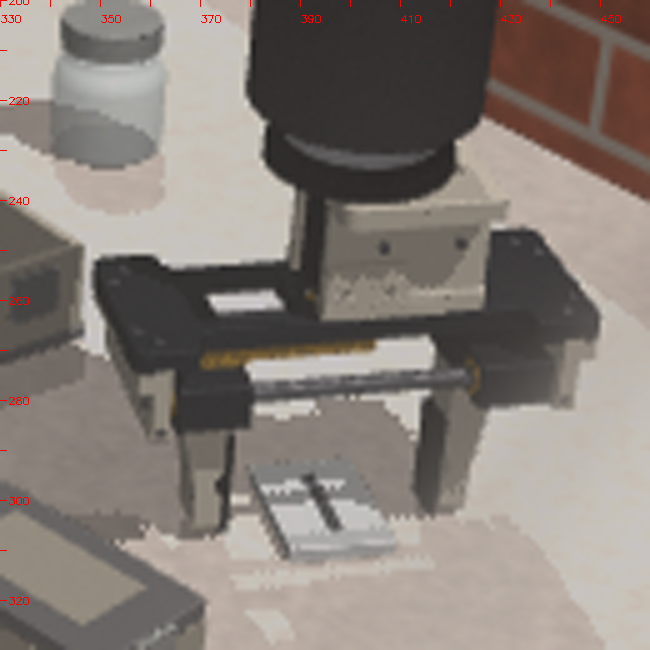

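```bash
python3 -m crank '[{"turn":[0,0,0],"slide":[0,0,0.002],"fingers":1},{"turn":[0,0,0],"slide":[0,0,0.004],"fingers":1},{"turn":[0,0,0],"slide":[0,0,0.004],"fingers":1}]';python3 -m crank '[{"turn":[0,0,0],"slide":[0,0,0.002],"fingers":1},{"turn":[0,0,0],"slide":[0,0,0.004],"fingers":1},{"turn":[0,0,0],"slide":[0,0,0.004],"fingers":1}]'
```

```text
t: 4.9
eef_pos: [0.6028, -0.2637, -0.026]
ee_rot: [3.141, -0.0, -2.001]
force: [0.1, 0.1, -0.2]
width: 0.0877
t: 5.15
eef_pos: [0.603, -0.2637, -0.0274]
ee_rot: [-3.141, -0.0, -2.001]
force: [-0.6, 0.5, 4.0]
width: 0.0874
```

```bash
python3 -m crank '[{"turn":[0,0,0],"slide":[0,0,-0.004],"fingers":0.2},{"turn":[0,0,0],"slide":[0,0,-0.004],"fingers":-1},{"turn":[0,0,0],"slide":[0,0,-0.004],"fingers":-1},{"turn":[0,0,0],"slide":[0,0,-0.004],"fingers":-1},{"turn":[0,0,0],"slide":[0,0,-0.004],"fingers":-1}]' 20; python3 snap.py wrist w9
```

```text
t: 5.57
eef_pos: [0.6028, -0.2637, -0.0259]
ee_rot: [3.141, -0.0, -2.001]
force: [-0.4, 0.1, 0.5]
width: 0.0599
t 5.57 [ 0.6028 -0.2637 -0.0259] [ 3.141 -0.    -2.001] [-0.4  0.1  0.5]
```

View pics/w9.png

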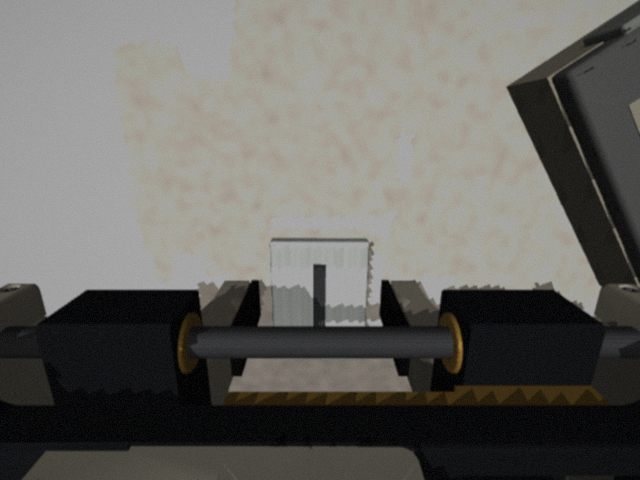

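```bash
python3 -m crank '[{"turn":[0,0,0],"slide":[0,0,0],"fingers":-1},{"turn":[0,0,0],"slide":[0,0,0],"fingers":-1},{"turn":[0,0,0],"slide":[0,0,0],"fingers":-1}]' 20; python3 snap.py wrist w10 240 220 160 110 5
python3 - <<'E'
from h import *
z=np.load('cal_w10.npz');T=R.from_euler('xyz',z['rot']).as_matrix()
for uv in [(320,239),(320,264),(320,280)]:
    p=ray(z['K'],z['P'],uv,.007); print(uv,(T.T@(p-z['eef'])).round(4))
E
```

```text
t: 5.87
eef_pos: [0.6028, -0.2637, -0.0259]
ee_rot: [3.141, -0.0, -2.001]
force: [-0.1, 0.3, -0.0]
width: 0.0454
t 5.87 [ 0.6028 -0.2637 -0.0259] [ 3.141 -0.    -2.001] [-0.1  0.3 -0. ]
(320, 239) [ 0.0327  0.0017 -0.0329]
(320, 264) [ 0.0204  0.0017 -0.0329]
(320, 280) [ 0.0123  0.0017 -0.0329]
```

View pics/w10.png

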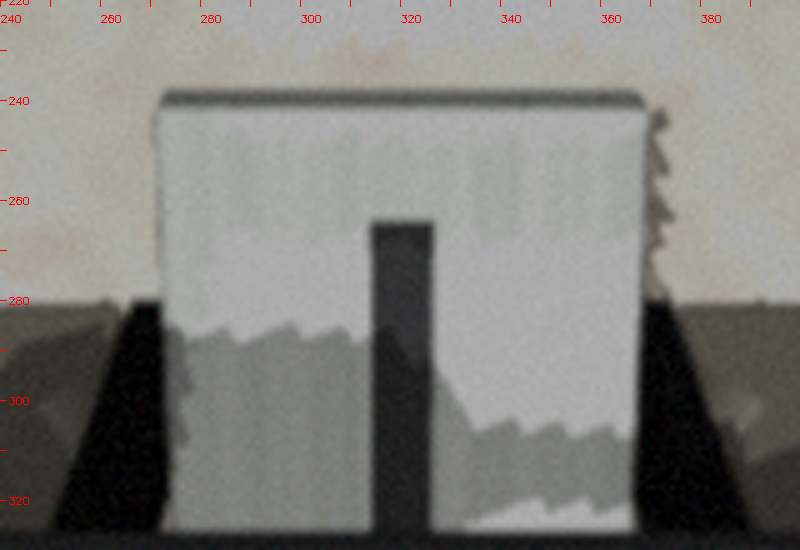

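The plate is held, with the reading at 45.4 mm and its front edge at row 241. Touching the table showed that the real fingertips are about 27 mm above the reported TCP. I'll lift now.

```bash
python3 -m crank '[{"turn":[0,0,0],"slide":[0,0,-0.03],"fingers":-1},{"turn":[0,0,0],"slide":[0,0,-0.26],"fingers":-1},{"turn":[0,0,0],"slide":[0,0,-0.26],"fingers":-1},{"turn":[0,0,0],"slide":[0,0,-0.26],"fingers":-1},{"turn":[0,0,0],"slide":[0,0,-0.26],"fingers":-1}]'; python3 go.py 0.54 -0.11 0.12 -1.575
```

```text
t: 6.33
eef_pos: [0.6072, -0.2651, 0.1126]
ee_rot: [-3.13, 0.001, -2.0]
force: [0.3, -0.4, 0.0]
width: 0.0455
t 6.33 pos [ 0.6072 -0.2651  0.1126] rpy [-3.13e+00  1.00e-03 -2.00e+00] F [ 0.3 -0.4  0. ] w 0.0455
slide [-0.2261, 0.2511, -0.0174] turn [-0.0019, -0.0002, -0.0676] rows 4.1
```

```bash
python3 -m crank '[{"turn":[-0.001,0,-0.067],"slide":[-0.226,0.251,-0.02],"fingers":-1},{"turn":[-0.001,0,-0.067],"slide":[-0.226,0.251,-0.02],"fingers":-1},{"turn":[-0.001,0,-0.067],"slide":[-0.226,0.251,-0.02],"fingers":-1},{"turn":[-0.001,0,-0.067],"slide":[-0.226,0.251,-0.02],"fingers":-1},{"turn":[-0.001,0,-0.067],"slide":[-0.226,0.251,-0.02],"fingers":-1}]'; python3 -m crank '[{"turn":[0,0,0],"slide":[0,0,0],"fingers":-1}]';  python3 snap.py wrist w11
```

```text
t: 6.75
eef_pos: [0.5337, -0.1043, 0.1149]
ee_rot: [3.136, 0.003, -1.574]
force: [-0.4, -0.8, -1.1]
width: 0.0453
t: 6.83
eef_pos: [0.5356, -0.1066, 0.115]
ee_rot: [3.137, 0.002, -1.577]
force: [0.3, 0.1, -0.7]
width: 0.0454
t 6.83 [ 0.5356 -0.1066  0.115 ] [ 3.137e+00  2.000e-03 -1.577e+00] [ 0.3  0.1 -0.7]
```

View pics/w11.png

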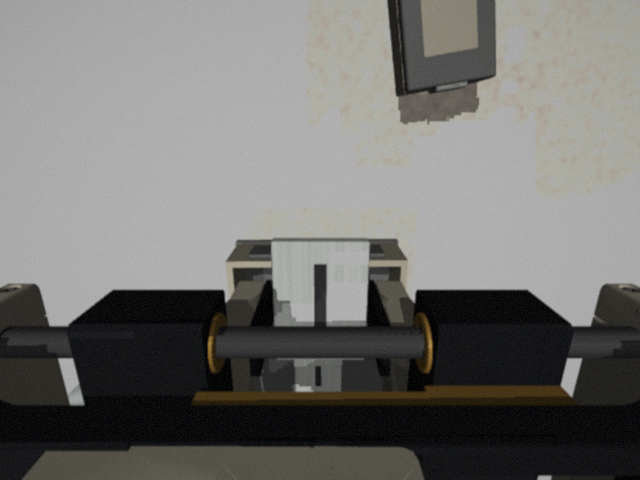

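Run:
```python
from h import *
crop(cv2.imread('pics/w11_raw.png'),215,225,205,120,4-1+1,'pics/w11a.png')
crop(cv2.imread('pics/w11_raw.png'),380,0,125,130,5,'pics/w11b.png')
```

```text
(no output)
```

View pics/w11a.png

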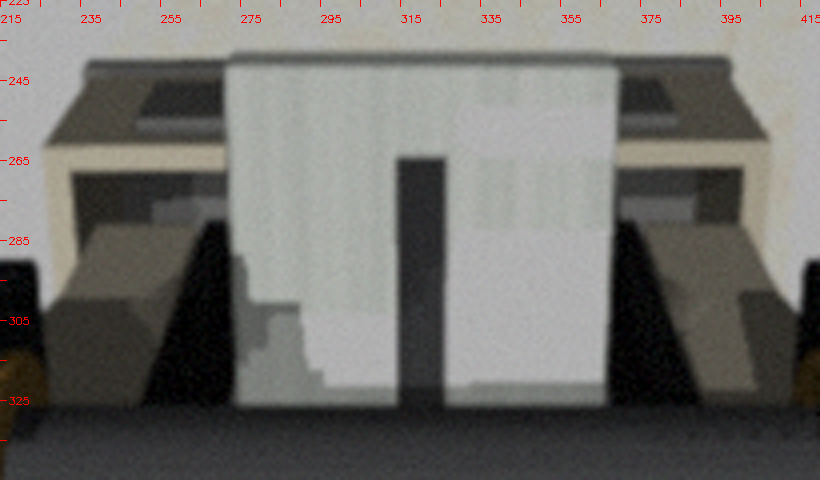

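Run:
```python
from h import *
from station import get_state
z=np.load('cal_w11.npz');K,P=z['K'],z['P'];T=R.from_euler('xyz',z['rot']).as_matrix()
for uv,h in [((226.2,261.5),.05),((407,259.5),.05),((233,268),.05),((400.5,267),.05),((236.2,241.2),0),((397.5,240.5),0)]:
    p=ray(K,P,uv,h);print(uv,h,p.round(4))
h,w=.083,.07
obs=[(K,P,(h,w,.05),(226.2,261.5)),(K,P,(h,-w,.05),(407,259.5)),(K,P,(h,w,0),(236.2,241.2)),(K,P,(h,-w,0),(397.5,240.5))]
print(planar(obs,[.54,-.0068,-1.575]))
# plate in hand: front edge col extents
print('state',get_state()['eef_pos'])
```

```text
(226.2, 261.5) 0.05 [ 0.6051 -0.0898  0.05  ]
(407, 259.5) 0.05 [ 0.4666 -0.0904  0.05  ]
(233, 268) 0.05 [ 0.6004 -0.0844  0.05  ]
(400.5, 267) 0.05 [ 0.4712 -0.0842  0.05  ]
(236.2, 241.2) 0 [ 0.6085 -0.0898  0.    ]
(397.5, 240.5) 0 [ 0.463  -0.0894  0.    ]
(array([ 0.53574031, -0.0068855 , -1.56943788]), array([[-1. ,  0. ],
       [ 1. ,  0.5],
       [ 3. , -0. ],
       [-3.2, -0.6]]))
state [ 0.53619023 -0.1077483   0.11479478]
```

```bash
python3 go.py 0.5378 -0.0449 0.055 -1.5725
```

```text
t 6.88 pos [ 0.5362 -0.1077  0.1148] rpy [ 3.137e+00  1.000e-03 -1.579e+00] F [ 0.7 -0.2 -0. ] w 0.0455
slide [-0.1256, -0.0028, 0.1198] turn [0.0008, 0.0002, -0.001] rows 2.1
```

```bash
python3 -m crank '[{"turn":[0.0008,0,-0.001],"slide":[-0.1256,-0.003,0.03],"fingers":-1},{"turn":[0.0008,0,-0.001],"slide":[-0.1256,-0.003,0.07],"fingers":-1},{"turn":[0.0008,0,-0.001],"slide":[-0.1256,-0.003,0.12],"fingers":-1},{"turn":[0.0008,0,-0.001],"slide":[-0.1256,-0.003,0.12],"fingers":-1},{"turn":[0.0008,0,-0.001],"slide":[-0.1256,-0.003,0.12],"fingers":-1}]'; python3 -m crank '[{"turn":[0,0,0],"slide":[0,0,0],"fingers":-1},{"turn":[0,0,0],"slide":[0,0,0],"fingers":-1}]'; python3 snap.py scene c12 270 140 160 150 4;python3 snap.py wrist w12;  python3 go.py 0.5378 -0.0449 0.0 -1.5725
```

```text
t: 7.3
eef_pos: [0.5371, -0.0469, 0.0532]
ee_rot: [3.137, 0.0, -1.575]
force: [-0.6, -0.0, -0.9]
width: 0.0457
t: 7.47
eef_pos: [0.539, -0.0466, 0.0556]
ee_rot: [-3.141, 0.001, -1.575]
force: [0.6, -0.3, 0.8]
width: 0.0456
t 7.47 [ 0.539  -0.0466  0.0556] [-3.141e+00  1.000e-03 -1.575e+00] [ 0.6 -0.3  0.8]
t 7.52 [ 0.5389 -0.0465  0.0556] [-3.141e+00  2.000e-03 -1.575e+00] [0.3 1.  0.6]
t 7.57 pos [ 0.5387 -0.0463  0.0556] rpy [-3.141e+00  2.000e-03 -1.575e+00] F [-0.5  0.6 -0.4] w 0.0455
slide [-0.0027, 0.002, 0.1111] turn [-0.0002, 0.0003, -0.0004] rows 1.3
```

View pics/c12.png

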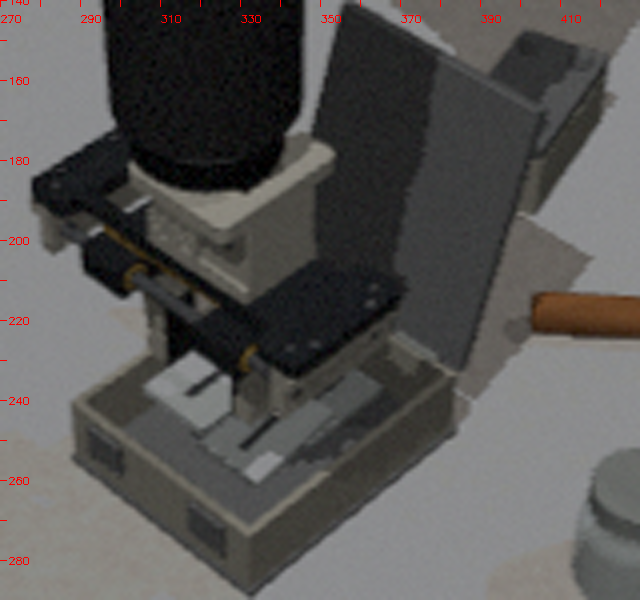

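View pics/w12.png

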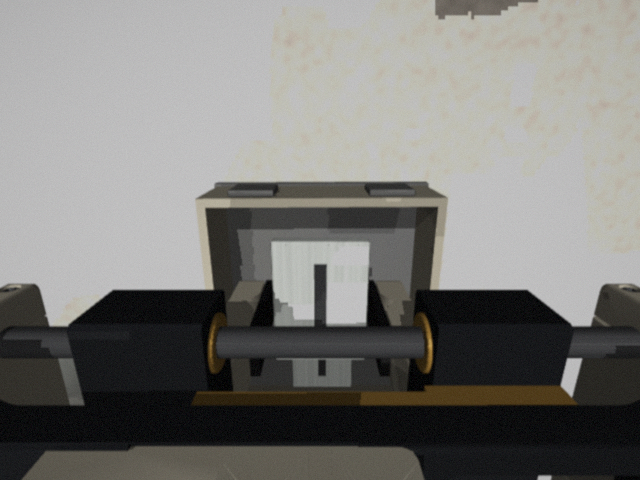

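Run:
```python
from h import *
z=np.load('cal_w12.npz');K,P=z['K'],z['P']
crop(cv2.imread('pics/w12_raw.png'),190,175,265,80,3,'pics/w12a.png')
```

```text
(no output)
```

View pics/w12a.png

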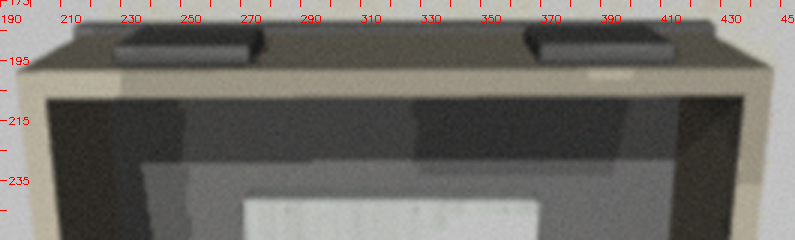

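Run:
```python
from h import *
z=np.load('cal_w12.npz');K,P=z['K'],z['P']
for uv in [(196.7,198.3),(446.7,197.3),(206,207.7),(437.7,207.3)]: print(ray(K,P,uv,.05).round(4))
p=ray(K,P,(320.3,241),.0555+.026+.007);print('plate front',p.round(4), z['eef'])
```

```text
[ 0.605  -0.0901  0.05  ]
[ 0.4667 -0.0902  0.05  ]
[ 0.6004 -0.0848  0.05  ]
[ 0.4712 -0.0846  0.05  ]
plate front [ 0.5367 -0.0776  0.0885] [ 0.53888424 -0.04647238  0.05562026]
```

```bash
python3 -m crank '[{"turn":[0,0,0],"slide":[0,0.002,0.05],"fingers":-1},{"turn":[0,0,0],"slide":[0,0.002,0.1],"fingers":-1},{"turn":[0,0,0],"slide":[0,0.002,0.118],"fingers":-1},{"turn":[0,0,0],"slide":[0,0.002,0.118],"fingers":-1}]'; python3 -m crank '[{"turn":[0,0,0],"slide":[0,0,0.002],"fingers":-1},{"turn":[0,0,0],"slide":[0,0,0.005],"fingers":-1},{"turn":[0,0,0],"slide":[0,0,0.006],"fingers":-1}]' 8
```

```text
t: 7.9
eef_pos: [0.5353, -0.0463, -0.0061]
ee_rot: [3.137, 0.001, -1.575]
force: [-0.2, 0.0, -0.3]
width: 0.0456
t: 8.15
eef_pos: [0.5377, -0.0455, -0.0066]
ee_rot: [-3.141, 0.002, -1.574]
force: [-1.3, -0.4, 0.4]
width: 0.0461
```

```bash
python3 -m crank '[{"turn":[0,0,0],"slide":[0,0,0.003],"fingers":-1},{"turn":[0,0,0],"slide":[0,0,0.005],"fingers":-1},{"turn":[0,0,0],"slide":[0,0,0.005],"fingers":-1}]'; python3 -m crank '[{"turn":[0,0,0],"slide":[0,0,0.002],"fingers":-1},{"turn":[0,0,0],"slide":[0,0,0.003],"fingers":-1},{"turn":[0,0,0],"slide":[0,0,0.003],"fingers":-1}]';python3 snap.py wrist w13 180 120 280 240 2;python3 snap.py side d13 230 200 140 110 5
```

```text
t: 8.4
eef_pos: [0.5368, -0.0456, -0.01]
ee_rot: [3.141, 0.001, -1.574]
force: [-1.2, 0.1, -0.8]
width: 0.0462
t: 8.65
eef_pos: [0.5369, -0.0457, -0.0116]
ee_rot: [3.141, 0.001, -1.574]
force: [0.3, -0.4, 1.6]
width: 0.0458
t 8.65 [ 0.5369 -0.0457 -0.0116] [ 3.141e+00  1.000e-03 -1.574e+00] [ 0.3 -0.4  1.6]
t 8.70 [ 0.5369 -0.0457 -0.0116] [ 3.141e+00  1.000e-03 -1.574e+00] [ 0.9 -0.3  1.4]
```

View pics/w13.png

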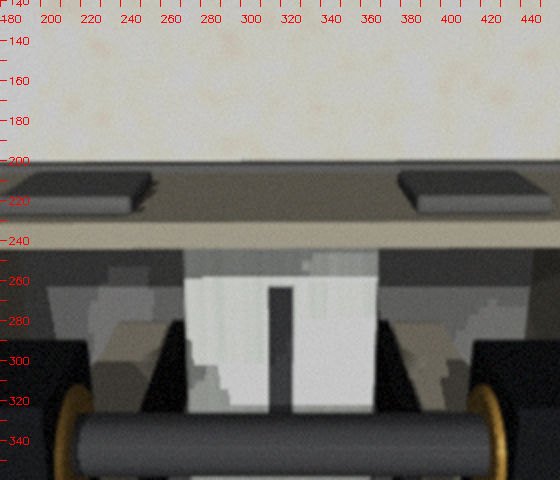

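View pics/d13.png

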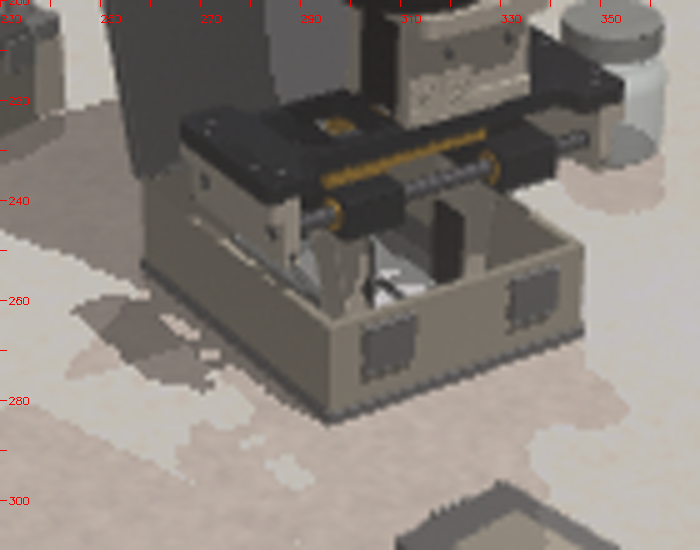

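```bash
python3 -m crank '[{"turn":[0,0,0],"slide":[0,0,0],"fingers":0.35},{"turn":[0,0,0],"slide":[0,0,0],"fingers":0.35},{"turn":[0,0,0],"slide":[0,0,0],"fingers":0.35},{"turn":[0,0,0],"slide":[0,0,0],"fingers":0.35}]'; python3 -m crank '[{"turn":[0,0,0],"slide":[0,0,-0.05],"fingers":0.35},{"turn":[0,0,0],"slide":[0,0,-0.12],"fingers":0.35},{"turn":[0,0,0],"slide":[0,0,-0.24],"fingers":0.35},{"turn":[0,0,0],"slide":[0,0,-0.24],"fingers":0.35},{"turn":[0,0,0],"slide":[0,0,-0.24],"fingers":0.35}]'; python3 snap.py wrist w14;python3 snap.py scene c14 270 140 160 150 4
```

```text
t: 9.08
eef_pos: [0.5366, -0.0456, -0.0118]
ee_rot: [3.14, 0.001, -1.574]
force: [0.2, 0.7, 0.4]
width: 0.0584
t: 9.5
eef_pos: [0.5401, -0.0454, 0.1136]
ee_rot: [-3.134, 0.003, -1.573]
force: [0.5, -0.4, 0.1]
width: 0.0592
t 9.50 [ 0.5401 -0.0454  0.1136] [-3.134e+00  3.000e-03 -1.573e+00] [ 0.5 -0.4  0.1]
t 9.55 [ 0.5386 -0.0454  0.1111] [-3.137e+00  3.000e-03 -1.574e+00] [-0.7 -0.2 -1. ]
```

View pics/w14.png

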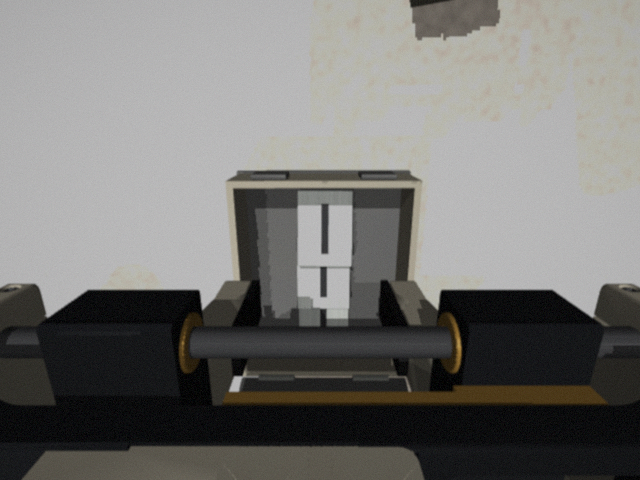

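View pics/c14.png

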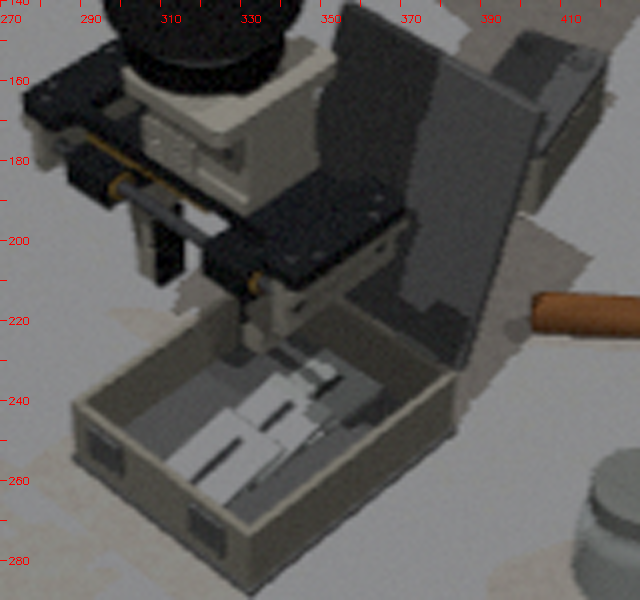

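```bash
python3 - <<'E'
from h import *
crop(cv2.imread('pics/w14_raw.png'),220,165,210,160,4-1,'pics/w14a.png')
z=np.load('cal_w14.npz');K,P=z['K'],z['P']
for uv,h in [((325,266),.0235),((325,191),.012),((325,309),.0193),((229,182),.05),((421,182),.05)]: print(uv,ray(K,P,uv,h).round(4))
E
python3 go.py 0.54 -0.0454 0.27 -1.574
```

```text
(325, 266) [ 0.5344 -0.014   0.0235]
(325, 191) [ 0.5345 -0.0759  0.012 ]
(325, 309) [0.5343 0.0292 0.0193]
(229, 182) [ 0.6032 -0.0891  0.05  ]
(421, 182) [ 0.4668 -0.089   0.05  ]
t 9.60 pos [ 0.5372 -0.0456  0.1093] rpy [-3.140e+00  2.000e-03 -1.574e+00] F [-0.2 -0.  -0.7] w 0.0588
slide [-0.0011, -0.0059, -0.3215] turn [-0.0002, 0.0004, -0.0] rows 3.9
```

View pics/w14a.png

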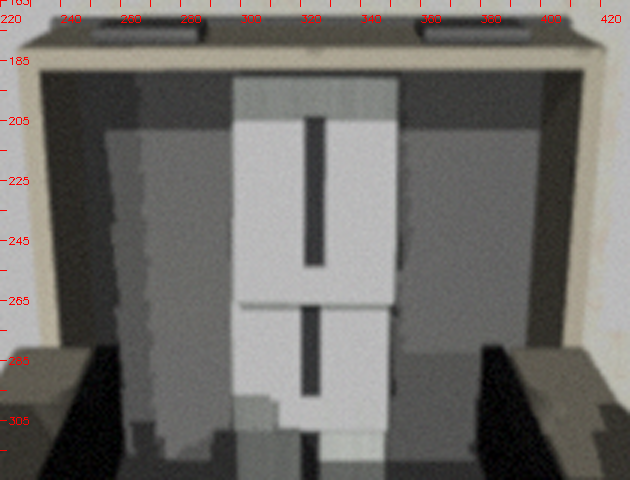

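```bash
python3 -m crank '[{"turn":[0,0,0],"slide":[0,0,-0.32],"fingers":-1},{"turn":[0,0,0],"slide":[0,0,-0.32],"fingers":-1},{"turn":[0,0,0],"slide":[0,0,-0.32],"fingers":-1},{"turn":[0,0,0],"slide":[-0.1,0,-0.32],"fingers":-1},{"turn":[0,0,0],"slide":[-0.2,0,-0.32],"fingers":-1}]' 20;  python3 go.py 0.538 0.178 0.26 -1.5725
```

```text
t: 10.02
eef_pos: [0.5388, 0.0284, 0.2681]
ee_rot: [-3.138, 0.002, -1.578]
force: [2.4, -0.8, -0.3]
width: 0.0311
t 10.02 pos [0.5388 0.0284 0.2681] rpy [-3.138e+00  2.000e-03 -1.578e+00] F [ 2.4 -0.8 -0.3] w 0.0311
slide [-0.2991, 0.0037, 0.0169] turn [-0.0006, 0.0003, -0.0008] rows 3.6
```

```bash
python3 -m crank '[{"turn":[0,0,0],"slide":[-0.3,0.003,0.01],"fingers":-1},{"turn":[0,0,0],"slide":[-0.3,0.003,0.01],"fingers":-1},{"turn":[0,0,0],"slide":[-0.3,0.003,0.01],"fingers":-1},{"turn":[0,0,0],"slide":[-0.3,0.003,0.01],"fingers":-1},{"turn":[0,0,0],"slide":[-0.3,0.003,0.05],"fingers":-1}]' ;  python3 go.py 0.538 0.178 0.155 -1.5725; python3 snap.py side d15 190 100 160 150 4
```

```text
t: 10.43
eef_pos: [0.5374, 0.1841, 0.2403]
ee_rot: [-3.14, 0.003, -1.57]
force: [1.3, -0.6, 0.2]
width: 0.0017
t 10.43 pos [0.5374 0.1841 0.2403] rpy [-3.14e+00  3.00e-03 -1.57e+00] F [ 1.3 -0.6  0.2] w 0.0017
slide [0.0127, -0.0008, 0.1707] turn [-0.0003, 0.0004, 0.0004] rows 2.1
t 10.43 [0.5374 0.1841 0.2403] [-3.14e+00  3.00e-03 -1.57e+00] [ 1.3 -0.6  0.2]
```

View pics/d15.png

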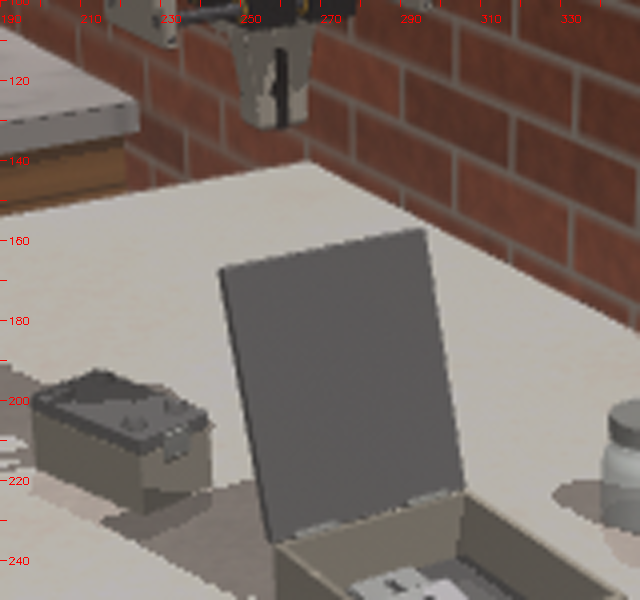

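```bash
python3 -m crank '[{"turn":[0,0,0],"slide":[0.005,0,0.08],"fingers":-1},{"turn":[0,0,0],"slide":[0.008,0,0.164],"fingers":-1},{"turn":[0,0,0],"slide":[0.008,0,0.164],"fingers":-1},{"turn":[0,0,0],"slide":[0.008,0,0.164],"fingers":-1}]' ; python3 snap.py side d16 190 100 160 150 4
python3 - <<'E'
from station import get_state
import numpy as np
p=get_state()['eef_pos'];bx=-.0072-p[1]
print(p.round(4))
for a in (1.9,1.75,1.6,1.4,1.2,1.0,.8,.6,.4,.2,.1,0):
    cx=-.083+.152*np.cos(a)-.01*np.sin(a)-.0095; tz=.05+.152*np.sin(a)+.01*np.cos(a)-.027
    print(a,'basex %.4f z %.4f'%(cx,tz),'slide x %.3f z %.3f'%((cx-bx)/.5,-(tz-p[2])/.5))
E
```

```text
t: 10.82
eef_pos: [0.5346, 0.1736, 0.1555]
ee_rot: [3.135, -0.003, -1.575]
force: [0.5, 1.1, 1.7]
width: 0.0008
t 10.82 [0.5346 0.1736 0.1555] [ 3.135e+00 -3.000e-03 -1.575e+00] [0.5 1.1 1.7]
[0.5364 0.1746 0.158 ]
1.9 basex -0.1511 z 0.1636 slide x 0.061 z -0.011
1.75 basex -0.1294 z 0.1708 slide x 0.105 z -0.026
1.6 basex -0.1069 z 0.1746 slide x 0.150 z -0.033
1.4 basex -0.0765 z 0.1745 slide x 0.211 z -0.033
1.2 basex -0.0467 z 0.1683 slide x 0.270 z -0.021
1.0 basex -0.0188 z 0.1563 slide x 0.326 z 0.003
0.8 basex 0.0062 z 0.1390 slide x 0.376 z 0.038
0.6 basex 0.0273 z 0.1171 slide x 0.418 z 0.082
0.4 basex 0.0436 z 0.0914 slide x 0.451 z 0.133
0.2 basex 0.0545 z 0.0630 slide x 0.473 z 0.190
0.1 basex 0.0577 z 0.0481 slide x 0.479 z 0.220
0 basex 0.0595 z 0.0330 slide x 0.483 z 0.250
```

View pics/d16.png

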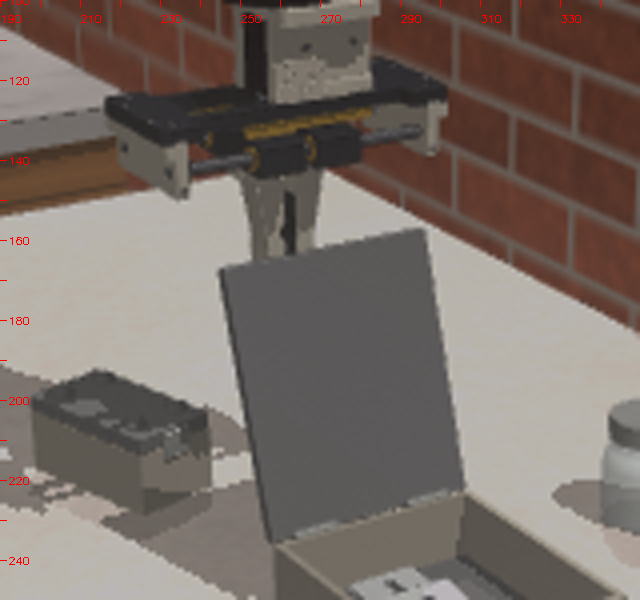

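```bash
python3 -m crank '[{"turn":[0,0,0],"slide":[0.05,0,-0.01],"fingers":-1},{"turn":[0,0,0],"slide":[0.1,0,-0.025],"fingers":-1},{"turn":[0,0,0],"slide":[0.15,0,-0.033],"fingers":-1},{"turn":[0,0,0],"slide":[0.2,0,-0.033],"fingers":-1},{"turn":[0,0,0],"slide":[0.25,0,-0.025],"fingers":-1}]' ; python3 snap.py side d17 190 100 160 150 4
cat > lid.py <<'E'
from station import get_state
import numpy as np
p=get_state()['eef_pos'];bx=-.0072-p[1]
print(p.round(4))
for a in (1.2,1.1,1.0,.9,.8,.7,.6,.5,.4,.3,.2,.1,0):
    cx=-.083+.152*np.cos(a)-.01*np.sin(a)-.0095; tz=.05+.152*np.sin(a)+.01*np.cos(a)-.027
    print(a,'basex %.4f z %.4f'%(cx,tz),'slide x %.3f z %.3f'%((cx-bx)/.5,-(tz-p[2])/.5))
E
python3 lid.py
```

```text
t: 11.28
eef_pos: [0.5381, 0.05, 0.1743]
ee_rot: [-3.136, 0.004, -1.574]
force: [0.4, 1.0, -1.3]
width: 0.0005
t 11.28 [0.5381 0.05   0.1743] [-3.136  0.004 -1.574] [ 0.4  1.  -1.3]
[0.5367 0.0467 0.1728]
1.2 basex -0.0467 z 0.1683 slide x 0.014 z 0.009
1.1 basex -0.0325 z 0.1630 slide x 0.043 z 0.020
1.0 basex -0.0188 z 0.1563 slide x 0.070 z 0.033
0.9 basex -0.0058 z 0.1483 slide x 0.096 z 0.049
0.8 basex 0.0062 z 0.1390 slide x 0.120 z 0.068
0.7 basex 0.0173 z 0.1286 slide x 0.142 z 0.089
0.6 basex 0.0273 z 0.1171 slide x 0.162 z 0.112
0.5 basex 0.0361 z 0.1046 slide x 0.180 z 0.136
0.4 basex 0.0436 z 0.0914 slide x 0.195 z 0.163
0.3 basex 0.0498 z 0.0775 slide x 0.207 z 0.191
0.2 basex 0.0545 z 0.0630 slide x 0.217 z 0.220
0.1 basex 0.0577 z 0.0481 slide x 0.223 z 0.249
0 basex 0.0595 z 0.0330 slide x 0.227 z 0.280
```

View pics/d17.png

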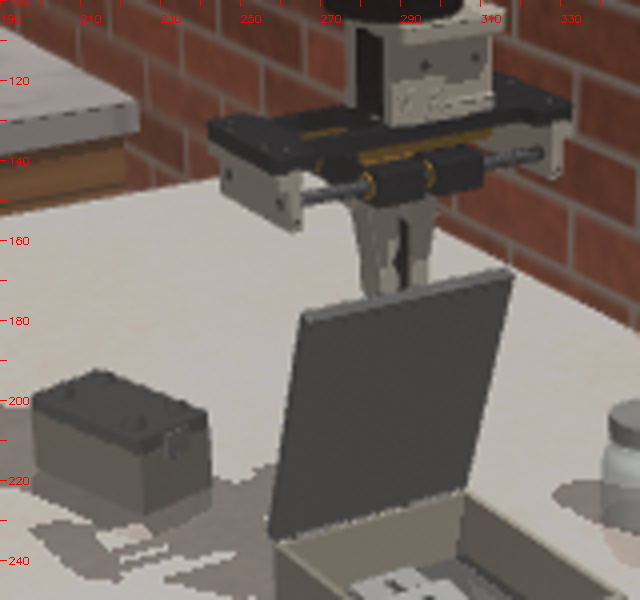

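The lid is past upright, at about 1.2 rad, with the fingertips behind its free edge. I'll keep following the arc.

```bash
python3 -m crank '[{"turn":[0,0,0],"slide":[0.043,0,0.02],"fingers":-1},{"turn":[0,0,0],"slide":[0.07,0,0.033],"fingers":-1},{"turn":[0,0,0],"slide":[0.096,0,0.049],"fingers":-1},{"turn":[0,0,0],"slide":[0.12,0,0.068],"fingers":-1},{"turn":[0,0,0],"slide":[0.142,0,0.089],"fingers":-1}]' ; python3 lid.py |tail -8;  python3 snap.py side d18 190 100 160 150 4
```

```text
t: 11.75
eef_pos: [0.5361, -0.0215, 0.1254]
ee_rot: [-3.141, 0.002, -1.574]
force: [1.2, 0.4, 1.3]
width: 0.0004
0.7 basex 0.0173 z 0.1286 slide x 0.006 z -0.006
0.6 basex 0.0273 z 0.1171 slide x 0.026 z 0.017
0.5 basex 0.0361 z 0.1046 slide x 0.044 z 0.041
0.4 basex 0.0436 z 0.0914 slide x 0.059 z 0.068
0.3 basex 0.0498 z 0.0775 slide x 0.071 z 0.096
0.2 basex 0.0545 z 0.0630 slide x 0.080 z 0.125
0.1 basex 0.0577 z 0.0481 slide x 0.087 z 0.154
0 basex 0.0595 z 0.0330 slide x 0.090 z 0.185
t 11.75 [ 0.5361 -0.0215  0.1254] [-3.141e+00  2.000e-03 -1.574e+00] [1.2 0.4 1.3]
```

View pics/d18.png

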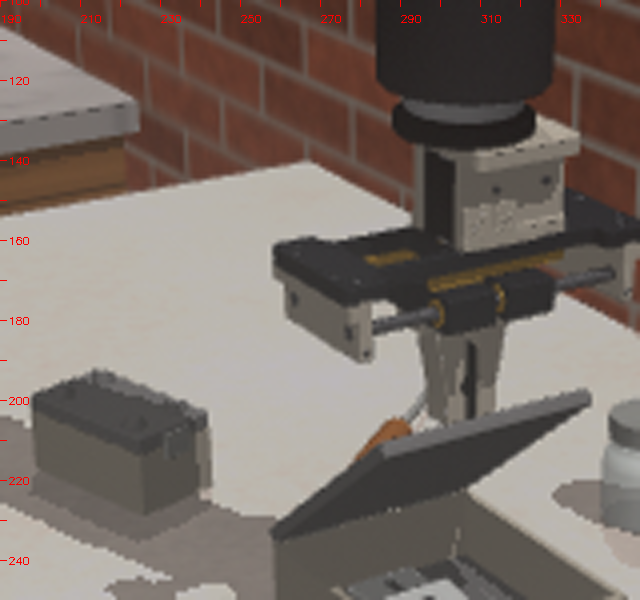

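```bash
python3 -m crank '[{"turn":[0,0,0],"slide":[0.026,0,0.017],"fingers":-1},{"turn":[0,0,0],"slide":[0.044,0,0.041],"fingers":-1},{"turn":[0,0,0],"slide":[0.059,0,0.068],"fingers":-1},{"turn":[0,0,0],"slide":[0.071,0,0.096],"fingers":-1},{"turn":[0,0,0],"slide":[0.08,0,0.125],"fingers":-1}]' ; python3 lid.py |tail -3
```

```text
t: 12.22
eef_pos: [0.5353, -0.0614, 0.0616]
ee_rot: [3.14, 0.001, -1.574]
force: [0.5, -0.4, 0.8]
width: 0.0005
0.2 basex 0.0545 z 0.0630 slide x 0.001 z -0.003
0.1 basex 0.0577 z 0.0481 slide x 0.007 z 0.027
0 basex 0.0595 z 0.0330 slide x 0.011 z 0.057
```

```bash
python3 -m crank '[{"turn":[0,0,0],"slide":[0.007,0,0.02],"fingers":-1},{"turn":[0,0,0],"slide":[0.009,0,0.035],"fingers":-1},{"turn":[0,0,0],"slide":[0.01,0,0.05],"fingers":-1},{"turn":[0,0,0],"slide":[0.01,0,0.057],"fingers":-1},{"turn":[0,0,0],"slide":[0.01,0,0.058],"fingers":-1}]';python3 -m crank '[{"turn":[0,0,0],"slide":[0,0,0.002],"fingers":-1},{"turn":[0,0,0],"slide":[0,0,0.002],"fingers":-1}]'; python3 snap.py side d19 190 150 190 140 4
```

```text
t: 12.63
eef_pos: [0.5349, -0.0654, 0.0329]
ee_rot: [3.14, 0.001, -1.574]
force: [0.2, 0.3, 0.2]
width: 0.0007
t: 12.8
eef_pos: [0.5355, -0.0652, 0.0329]
ee_rot: [3.141, 0.001, -1.574]
force: [0.5, -0.7, 1.1]
width: 0.0007
t 12.80 [ 0.5355 -0.0652  0.0329] [ 3.141e+00  1.000e-03 -1.574e+00] [ 0.5 -0.7  1.1]
```

View pics/d19.png

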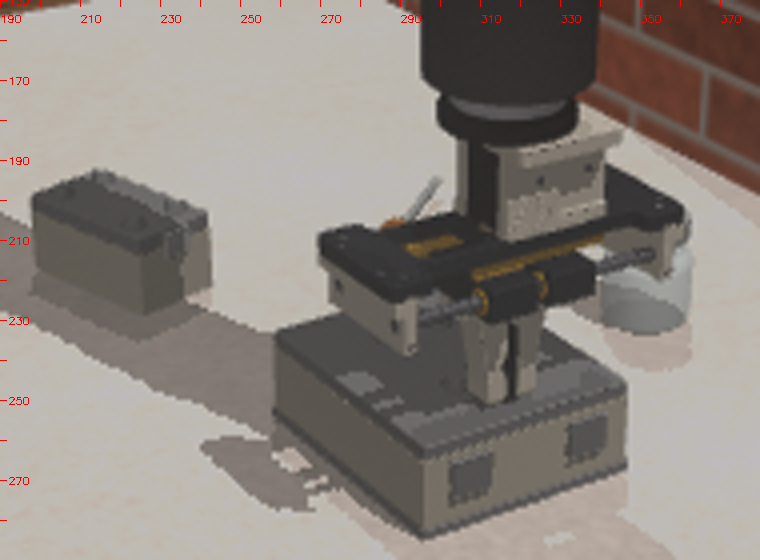

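```bash
python3 -m crank '[{"turn":[0,0,0],"slide":[0,0,0.003],"fingers":-1},{"turn":[0,0,0],"slide":[0,0,0.004],"fingers":-1},{"turn":[0,0,0],"slide":[0,0,0.004],"fingers":-1}]'
```

```text
t: 13.1
eef_pos: [0.5358, -0.0653, 0.0323]
ee_rot: [-3.141, 0.001, -1.573]
force: [-4.6, 1.3, 12.2]
width: 0.0005
```

```bash
python3 -m crank '[{"turn":[0,0,0],"slide":[0,0,-0.05],"fingers":-1},{"turn":[0,0,0],"slide":[-0.04,0,-0.15],"fingers":-1},{"turn":[0,0,0],"slide":[-0.1,0,-0.24],"fingers":-1},{"turn":[0,0,0],"slide":[-0.18,0,-0.24],"fingers":0},{"turn":[0,0,0],"slide":[-0.24,0,-0.24],"fingers":1}]';python3 -m crank '[{"turn":[0,0,0],"slide":[0,0,0],"fingers":1},{"turn":[0,0,0],"slide":[0,0,0],"fingers":1},{"turn":[0,0,0],"slide":[0,0,0],"fingers":1}]'; python3 snap.py wrist w20
```

```text
t: 13.52
eef_pos: [0.5377, 0.0528, 0.155]
ee_rot: [-3.136, 0.004, -1.576]
force: [2.3, -0.1, -0.7]
width: 0.0091
t: 13.77
eef_pos: [0.5354, 0.052, 0.1504]
ee_rot: [3.14, 0.001, -1.573]
force: [0.1, -0.7, -0.8]
width: 0.0281
t 13.77 [0.5354 0.052  0.1504] [ 3.140e+00  1.000e-03 -1.573e+00] [ 0.1 -0.7 -0.8]
```

View pics/w20.png

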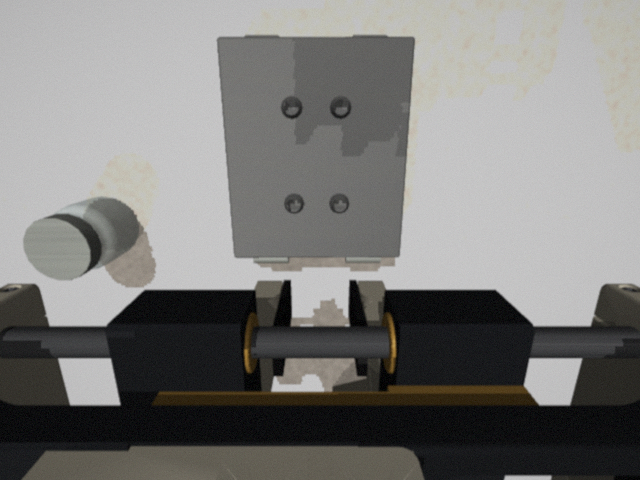

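Run:
```python
from h import *
z=np.load('cal_w14.npz');K,P=z['K'],z['P']
for uv,h in [((324.7,228),.0175),((323.4,282),.021),((323.4,306),.018)]: print(ray(K,P,uv,h).round(4))
z=np.load('cal_w20.npz');K,P=z['K'],z['P'];img=cv2.imread('pics/w20_raw.png')
crop(img,205,25,220,125,3,'pics/w20a.png');crop(img,205,150,220,125,3,'pics/w20b.png')
```

```text
[ 0.5347 -0.0457  0.0175]
[0.5358 0.002  0.021 ]
[0.5357 0.0269 0.018 ]
```

View pics/w20a.png

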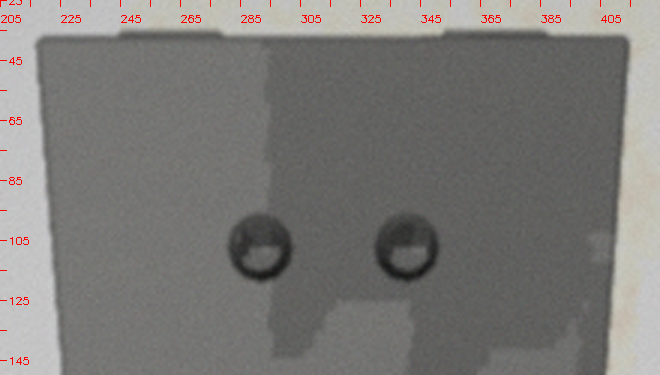

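View pics/w20b.png

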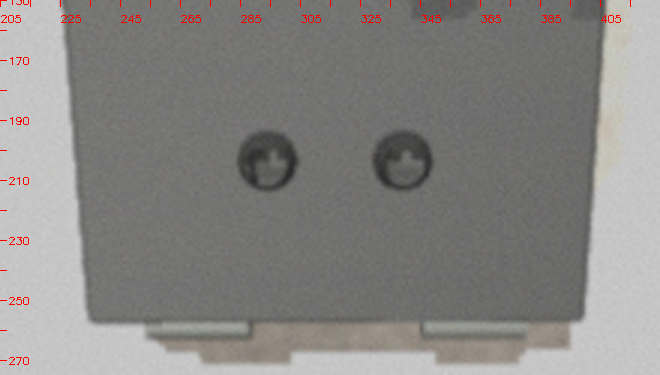

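Run:
```python
from h import *
z=np.load('cal_w20.npz');K,P=z['K'],z['P']
c=[((.083,.07,.06),(217.3,37.7)),((.083,-.07,.06),(414.7,37.7)),((-.083,-.07,.06),(399.3,256.7)),((-.083,.07,.06),(235,257.3))]
l=[((.036,.018,.062),(291.7,107.3)),((.036,-.018,.062),(340.7,107.3)),((-.036,-.018,.062),(339.3,203.3)),((-.036,.018,.062),(294,203.3))]
for o in (c,l):
    print(planar([(K,P,a,np.array(b)) for a,b in o],[.537,-.007,-1.573]))
for a,b in c+l: print(a,ray(K,P,b,a[2]).round(4))
print(z['eef'])
```

```text
(array([ 0.53566005, -0.00621057, -1.57046603]), array([[-1.1, -0.5],
       [ 1.3, -0.7],
       [ 0.9,  1.9],
       [-1. ,  1.6]]))
(array([ 0.53582147, -0.00702566, -1.57051715]), array([[ 0. , -0.1],
       [ 0. , -0.2],
       [-0.1,  0.1],
       [ 0. ,  0.2]]))
(0.083, 0.07, 0.06) [ 0.605  -0.0889  0.06  ]
(0.083, -0.07, 0.06) [ 0.4666 -0.0888  0.06  ]
(-0.083, -0.07, 0.06) [0.4665 0.0751 0.06  ]
(-0.083, 0.07, 0.06) [0.6046 0.0753 0.06  ]
(0.036, 0.018, 0.062) [ 0.5538 -0.0429  0.062 ]
(0.036, -0.018, 0.062) [ 0.5178 -0.0429  0.062 ]
(-0.036, -0.018, 0.062) [0.5178 0.0289 0.062 ]
(-0.036, 0.018, 0.062) [0.5538 0.0288 0.062 ]
[0.53539154 0.05198734 0.15044221]
```

```bash
python3 go.py 0.46 0.35 0.15 -1.305
```

```text
t 13.82 pos [0.5353 0.0512 0.1501] rpy [ 3.140e+00  1.000e-03 -1.574e+00] F [-0.6 -0.1 -0.1] w 0.0322
slide [-0.597, 0.1525, 0.0012] turn [0.0002, 0.0002, -0.0428] rows 7.4
```

```bash
python3 -m crank '[{"turn":[0,0,-0.043],"slide":[-0.597,0.152,0],"fingers":1},{"turn":[0,0,-0.043],"slide":[-0.597,0.152,0],"fingers":1},{"turn":[0,0,-0.043],"slide":[-0.597,0.152,0],"fingers":1},{"turn":[0,0,-0.043],"slide":[-0.597,0.152,0],"fingers":1},{"turn":[0,0,-0.043],"slide":[-0.597,0.152,0],"fingers":1}]';  python3 go.py 0.46 0.35 0.15 -1.305
```

```text
t: 14.23
eef_pos: [0.4845, 0.2538, 0.1504]
ee_rot: [3.14, 0.001, -1.306]
force: [1.7, 0.8, 0.7]
width: 0.0654
t 14.23 pos [0.4845 0.2538 0.1504] rpy [ 3.140e+00  1.000e-03 -1.306e+00] F [1.7 0.8 0.7] w 0.0654
slide [-0.1985, -0.0029, 0.0011] turn [0.0002, 0.0002, -0.0002] rows 2.4
```

```bash
python3 -m crank '[{"turn":[0,0,0],"slide":[-0.198,-0.003,0],"fingers":1},{"turn":[0,0,0],"slide":[-0.198,-0.003,0],"fingers":1},{"turn":[0,0,0],"slide":[-0.198,-0.003,0],"fingers":1},{"turn":[0,0,0],"slide":[-0.198,-0.003,0],"fingers":1}]'; python3 -m crank '[{"turn":[0,0,0],"slide":[0,0,0],"fingers":1}]';  python3 snap.py wrist w21
```

```text
t: 14.57
eef_pos: [0.46, 0.3518, 0.15]
ee_rot: [3.14, 0.001, -1.302]
force: [1.0, -0.6, 1.2]
width: 0.0867
t: 14.65
eef_pos: [0.4602, 0.3492, 0.15]
ee_rot: [3.139, 0.0, -1.304]
force: [-0.3, 0.2, -0.2]
width: 0.0872
t 14.65 [0.4602 0.3492 0.15  ] [ 3.139  0.    -1.304] [-0.3  0.2 -0.2]
```

View pics/w21.png

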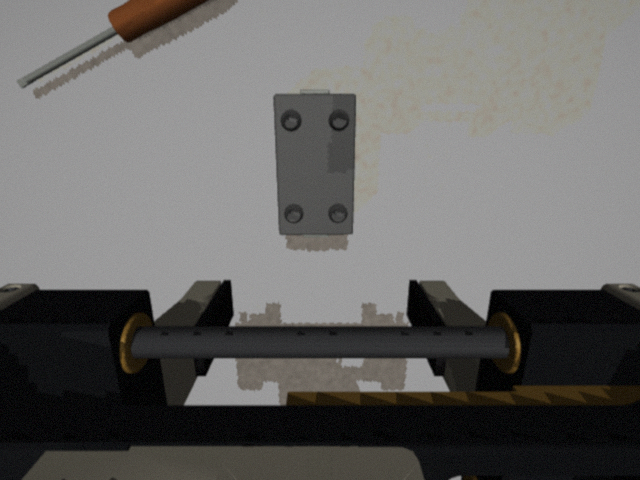

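Run:
```python
from h import *
crop(cv2.imread('pics/w21_raw.png'),265,85,100,155,5-1,'pics/w21a.png')
```

```text
(no output)
```

View pics/w21a.png

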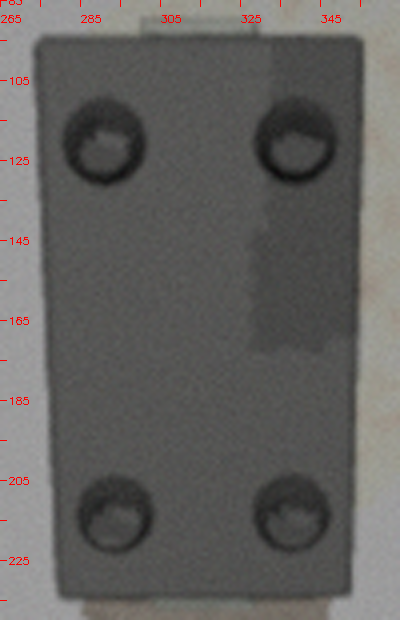

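```bash
python3 - <<'E'
from h import *
z=np.load('cal_w21.npz');K,P=z['K'],z['P']
l=[((.036,.018,.058),(291.2,120.2)),((.036,-.018,.058),(339,120.2)),((-.036,-.018,.058),(337.8,213.2)),((-.036,.018,.058),(294,213.2))]
x,r=planar([(K,P,a,np.array(b)) for a,b in l],[.477,.298,-1.3]);print(x,r)
T=R.from_euler('xyz',z['rot']).as_matrix();d=T.T@(np.array([x[0],x[1],.058])-z['eef']);print('in tool',d)
yaw=x[2]; y=d[1]-.002
t=z['eef']+T@np.array([d[0],y,0]);print('target',t)
E
python3 go.py 0.476 0.297 0.12 -1.303
```

```text
[ 0.47468941  0.30165078 -1.29884314] [[ 0.  -0. ]
 [ 0.1 -0.2]
 [ 0.2  0.1]
 [-0.3  0.3]]
in tool [ 0.04968314 -0.00160415  0.09194932]
target [0.47681692 0.30219878 0.14994483]
t 14.70 pos [0.4605 0.3484 0.1502] rpy [ 3.14   0.    -1.305] F [-0.5 -1.1 -0. ] w 0.0876
slide [0.1075, -0.0031, 0.0603] turn [0.0003, 0.0001, -0.0003] rows 1.5
```

```bash
python3 go.py 0.4766 0.302 0.06 -1.299
```

```text
t 14.70 pos [0.4605 0.3484 0.1502] rpy [ 3.14   0.    -1.305] F [-0.5 -1.1 -0. ] w 0.0876
slide [0.0982, -0.0071, 0.1803] turn [0.0003, 0.0001, -0.0009] rows 2.5
```

```bash
python3 -m crank '[{"turn":[0,0,-0.001],"slide":[0.098,-0.007,0],"fingers":1},{"turn":[0,0,-0.001],"slide":[0.098,-0.007,0.08],"fingers":1},{"turn":[0,0,-0.001],"slide":[0.098,-0.007,0.16],"fingers":1},{"turn":[0,0,-0.001],"slide":[0.098,-0.007,0.18],"fingers":1},{"turn":[0,0,-0.001],"slide":[0.098,-0.007,0.18],"fingers":1}]'; python3 snap.py wrist w22;  python3 snap.py side d22 150 110 160 130 4; python3 go.py 0.4766 0.302 0.003 -1.299
```

```text
t: 15.12
eef_pos: [0.4754, 0.2999, 0.0581]
ee_rot: [3.135, -0.002, -1.3]
force: [0.0, -0.2, 0.2]
width: 0.0875
t 15.12 [0.4754 0.2999 0.0581] [ 3.135e+00 -2.000e-03 -1.300e+00] [ 0.  -0.2  0.2]
t 15.17 [0.4767 0.3018 0.0605] [ 3.139e+00 -1.000e-03 -1.299e+00] [0.3 0.9 0.7]
t 15.22 pos [0.4775 0.3032 0.062 ] rpy [ 3.142e+00  1.000e-03 -1.298e+00] F [0.  0.3 0.2] w 0.0873
slide [0.002, 0.0024, 0.118] turn [0.0, 0.0002, 0.0002] rows 1.4
```

View pics/w22.png

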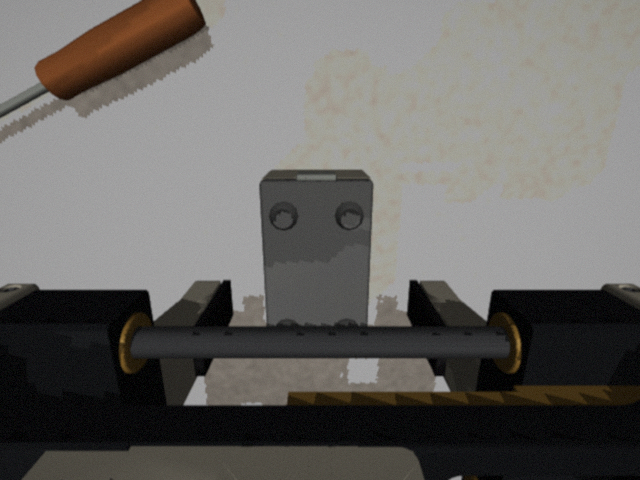

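View pics/d22.png

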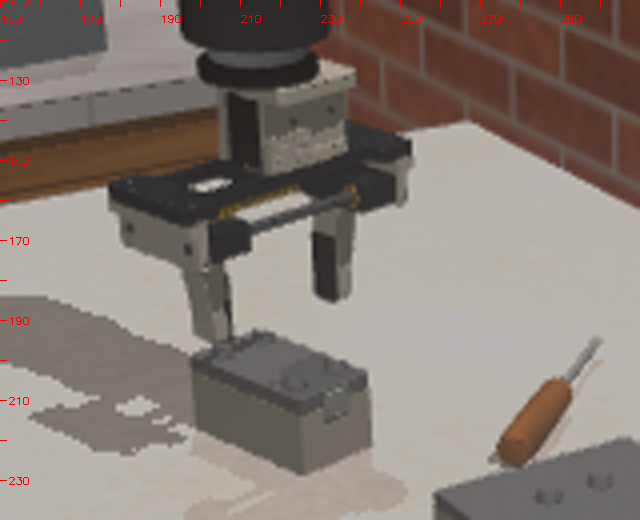

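```bash
python3 -m crank '[{"turn":[0,0,0],"slide":[0.001,0,0.06],"fingers":1},{"turn":[0,0,0],"slide":[0.001,0,0.1],"fingers":1},{"turn":[0,0,0],"slide":[0.001,0,0.116],"fingers":1},{"turn":[0,0,0],"slide":[0.001,0,0.116],"fingers":1}]' 25; python3 -m crank '[{"turn":[0,0,0],"slide":[0,0,0],"fingers":-1},{"turn":[0,0,0],"slide":[0,0,0],"fingers":-1},{"turn":[0,0,0],"slide":[0,0,0],"fingers":-1},{"turn":[0,0,0],"slide":[0,0,0],"fingers":-1},{"turn":[0,0,0],"slide":[0,0,0],"fingers":-1}]' 25; python3 snap.py wrist w23
```

```text
t: 15.55
eef_pos: [0.4766, 0.3031, 0.0029]
ee_rot: [3.14, 0.001, -1.297]
force: [0.3, -0.8, -0.0]
width: 0.088
t: 15.97
eef_pos: [0.4769, 0.3035, 0.0038]
ee_rot: [-3.141, 0.002, -1.298]
force: [-0.6, 1.1, 6.0]
width: 0.0617
t 15.97 [0.4769 0.3035 0.0038] [-3.141e+00  2.000e-03 -1.298e+00] [-0.6  1.1  6. ]
```

View pics/w23.png

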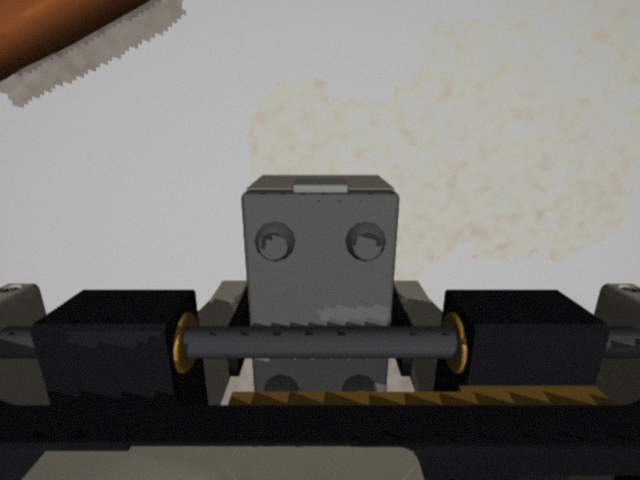

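```bash
python3 - <<'E'
from h import *
z=np.load('cal_w23.npz');K,P=z['K'],z['P'];T=R.from_euler('xyz',z['rot']).as_matrix()
img=cv2.imread('pics/w23_raw.png');crop(img,235,165,175,110,4,'pics/w23a.png')
for uv in [(275,241),(366,241)]: print((T.T@(ray(K,P,uv,.059)-z['eef'])).round(4))
E
python3 -m crank '[{"turn":[0,0,0],"slide":[0,0,-0.01],"fingers":-1},{"turn":[0,0,0],"slide":[0,0,-0.03],"fingers":-1},{"turn":[0,0,0],"slide":[0,0,-0.03],"fingers":-1}]' 30;python3 snap.py wrist w24
```

```text
[ 0.0379 -0.0159 -0.0553]
[ 0.0379  0.0198 -0.0553]
t: 16.27
eef_pos: [0.4773, 0.3036, 0.0196]
ee_rot: [-3.141, 0.002, -1.297]
force: [0.3, 0.3, -2.9]
width: 0.0617
t 16.27 [0.4773 0.3036 0.0196] [-3.141e+00  2.000e-03 -1.297e+00] [ 0.3  0.3 -2.9]
```

View pics/w23a.png

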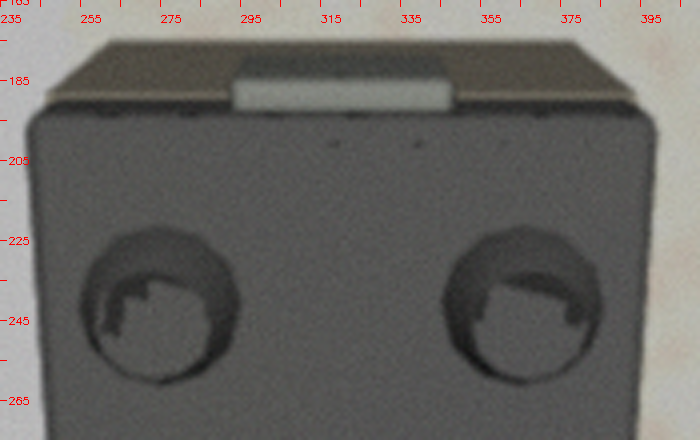

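View pics/w24.png

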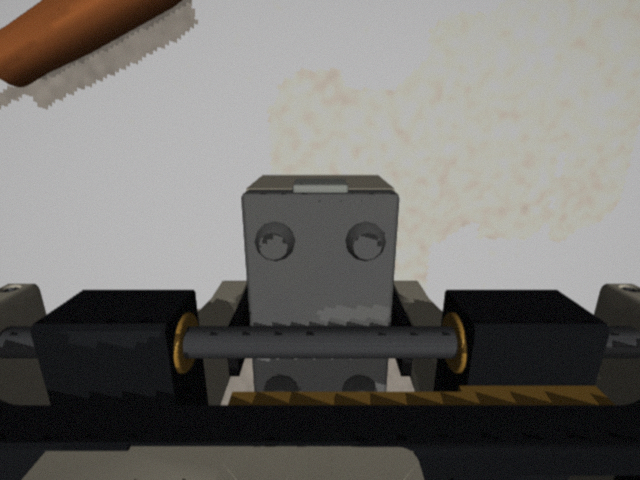

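```bash
python3 go.py 0.5378 -0.0051 0.13 -1.572
```

```text
t 16.32 pos [0.4771 0.3036 0.0189] rpy [-3.141e+00  3.000e-03 -1.298e+00] F [ 0.2 -0.3 -4.1] w 0.0615
slide [0.6266, 0.0495, -0.2238] turn [-0.0001, 0.0004, 0.0437] rows 8.0
```

```bash
python3 -m crank '[{"turn":[0,0,0],"slide":[0,0,-0.08],"fingers":-1},{"turn":[0,0,0.02],"slide":[0.05,0.005,-0.14],"fingers":-1},{"turn":[0,0,0.044],"slide":[0.12,0.01,-0.2],"fingers":-1},{"turn":[0,0,0.044],"slide":[0.2,0.02,-0.22],"fingers":-1},{"turn":[0,0,0.044],"slide":[0.28,0.03,-0.22],"fingers":-1}]'; python3 go.py 0.5378 -0.0051 0.13 -1.572
```

```text
t: 16.73
eef_pos: [0.5013, 0.1666, 0.1309]
ee_rot: [-3.138, 0.005, -1.574]
force: [1.4, -0.1, -3.5]
width: 0.0617
t 16.73 pos [0.5013 0.1666 0.1309] rpy [-3.138  0.005 -1.574] F [ 1.4 -0.1 -3.5] w 0.0617
slide [0.3432, -0.0742, 0.0005] turn [-0.0006, 0.0007, -0.0004] rows 4.2
```

```bash
python3 -m crank '[{"turn":[0,0,0],"slide":[0.08,-0.02,0],"fingers":-1},{"turn":[0,0,0],"slide":[0.16,-0.04,0],"fingers":-1},{"turn":[0,0,0],"slide":[0.24,-0.06,0],"fingers":-1},{"turn":[0,0,0],"slide":[0.31,-0.074,0],"fingers":-1},{"turn":[0,0,0],"slide":[0.343,-0.074,0],"fingers":-1}]';python3 -m crank '[{"turn":[0,0,0],"slide":[0,0,0],"fingers":-1},{"turn":[0,0,0],"slide":[0,0,0],"fingers":-1}]'; python3 go.py 0.5378 -0.0051 0.09 -1.572; python3 snap.py wrist w25
```

```text
t: 17.15
eef_pos: [0.5363, -0.0087, 0.127]
ee_rot: [3.14, 0.001, -1.576]
force: [1.0, 0.4, -3.3]
width: 0.0619
t: 17.32
eef_pos: [0.5357, -0.0064, 0.1269]
ee_rot: [3.14, 0.001, -1.577]
force: [-0.4, 0.4, -4.0]
width: 0.0619
t 17.32 pos [ 0.5357 -0.0064  0.1269] rpy [ 3.140e+00  1.000e-03 -1.577e+00] F [-0.4  0.4 -4. ] w 0.0619
slide [-0.0025, -0.0044, 0.0738] turn [0.0003, 0.0002, -0.0008] rows 0.9
t 17.32 [ 0.5357 -0.0064  0.1269] [ 3.140e+00  1.000e-03 -1.577e+00] [-0.4  0.4 -4. ]
```

View pics/w25.png

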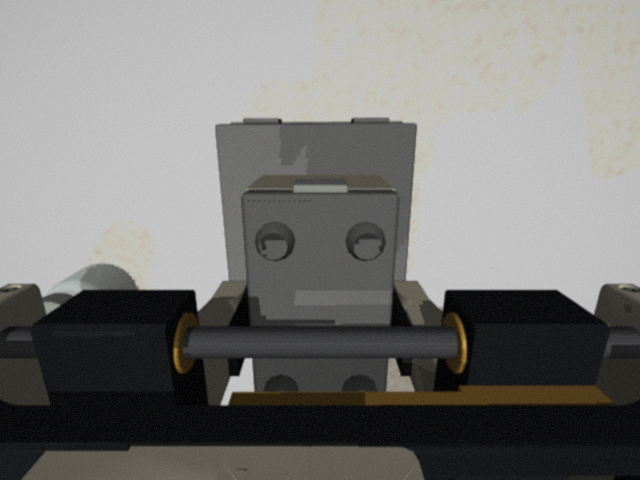

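Now I'll descend to just above the lugs, TCP z about 0.078 so the underside is at 74 mm, and then check the alignment.

```bash
python3 -m crank '[{"turn":[0,0,-0.0008],"slide":[-0.002,-0.004,0.04],"fingers":-1},{"turn":[0,0,-0.0008],"slide":[-0.002,-0.004,0.08],"fingers":-1},{"turn":[0,0,-0.0008],"slide":[-0.002,-0.004,0.096],"fingers":-1},{"turn":[0,0,-0.0008],"slide":[-0.002,-0.004,0.096],"fingers":-1},{"turn":[0,0,-0.0008],"slide":[-0.002,-0.004,0.096],"fingers":-1}]';python3 -m crank '[{"turn":[0,0,0],"slide":[0,0,0],"fingers":-1},{"turn":[0,0,0],"slide":[0,0,0],"fingers":-1}]'; python3 go.py 0.5378 -0.0051 0.078 -1.572; python3 snap.py wrist w26 200 150 230 180 3;python3 snap.py scene c26 270 150 150 130 5;python3 snap.py side d26 240 170 130 120 5
```

```text
t: 17.78
eef_pos: [0.538, -0.0036, 0.0794]
ee_rot: [3.14, 0.001, -1.568]
force: [-0.8, 0.3, -2.8]
width: 0.0619
t: 17.95
eef_pos: [0.5389, -0.0037, 0.0804]
ee_rot: [-3.141, 0.002, -1.568]
force: [0.1, -0.1, -2.8]
width: 0.0619
t 17.95 pos [ 0.5389 -0.0037  0.0804] rpy [-3.141e+00  2.000e-03 -1.568e+00] F [ 0.1 -0.1 -2.8] w 0.0619
slide [0.0028, 0.0022, 0.0049] turn [-0.0001, 0.0003, 0.0006] rows 0.1
t 17.95 [ 0.5389 -0.0037  0.0804] [-3.141e+00  2.000e-03 -1.568e+00] [ 0.1 -0.1 -2.8]
t 18.00 [ 0.5388 -0.0038  0.0804] [-3.141e+00  2.000e-03 -1.569e+00] [ 0.8 -0.4 -3.2]
t 18.05 [ 0.5386 -0.0039  0.0802] [-3.141e+00  2.000e-03 -1.569e+00] [-0.6 -0.5 -3.2]
```

View pics/w26.png

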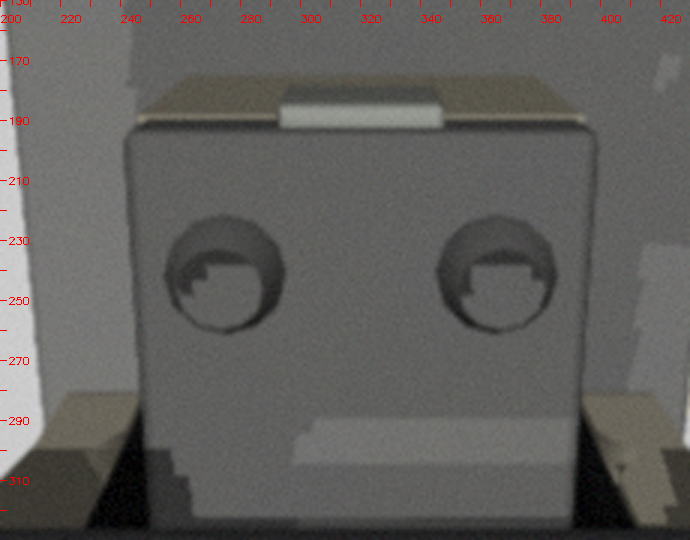

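View pics/c26.png

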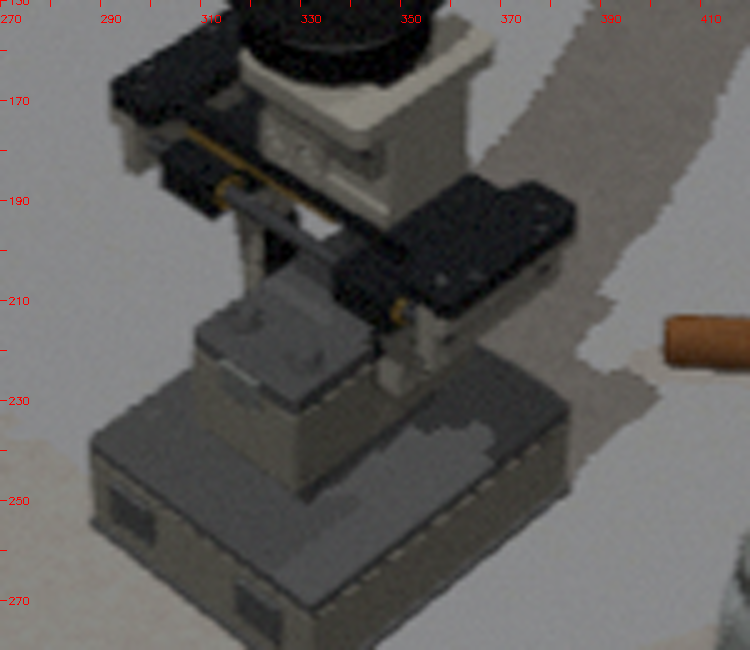

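View pics/d26.png

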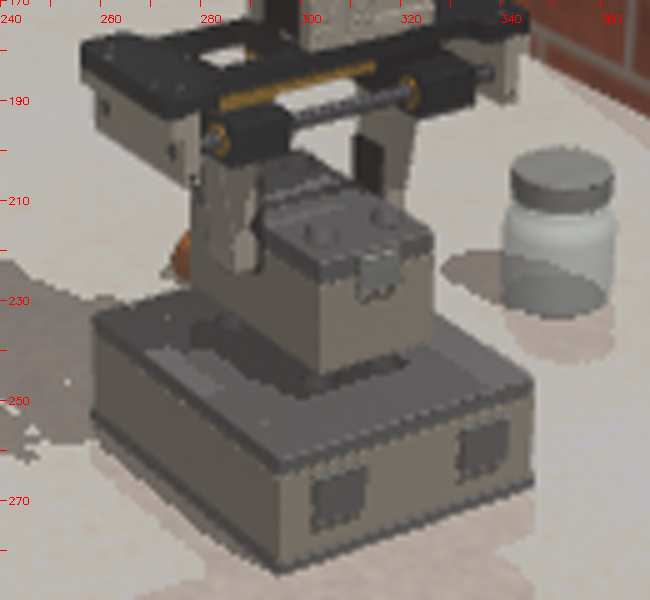

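Run:
```python
from h import *
z=np.load('cal_w26.npz');K,P=z['K'],z['P'];T=R.from_euler('xyz',z['rot']).as_matrix()
img=cv2.imread('pics/w26_raw.png')
crop(img,170,120,300,170,2,'pics/w26b.png')
g=cv2.GaussianBlur(cv2.cvtColor(img,cv2.COLOR_BGR2GRAY),(3,3),0).astype(int)
for r in (150,170,190,210,230):
    d=np.diff(g[r]); 
    l=np.argmin(d[150:240])+150; rr=np.argmax(d[400:500])+400
    a=T.T@(ray(K,P,(l+.5,r),.06)-z['eef']);b=T.T@(ray(K,P,(rr+.5,r),.06)-z['eef']);print(r,l,rr,a.round(4),b.round(4),((a+b)/2)[1].round(4))
```

```text
150 200 442 [ 0.0685 -0.0665  0.0204] [0.0686 0.072  0.0203] 0.0028
170 202 440 [ 0.0571 -0.0664  0.0204] [0.0573 0.072  0.0203] 0.0028
190 204 438 [ 0.0454 -0.0664  0.0204] [0.0456 0.0721 0.0203] 0.0028
210 205 436 [ 0.0333 -0.067   0.0204] [0.0334 0.0721 0.0203] 0.0026
230 207 434 [ 0.0208 -0.067   0.0204] [0.0209 0.0721 0.0203] 0.0026
```

View pics/w26b.png

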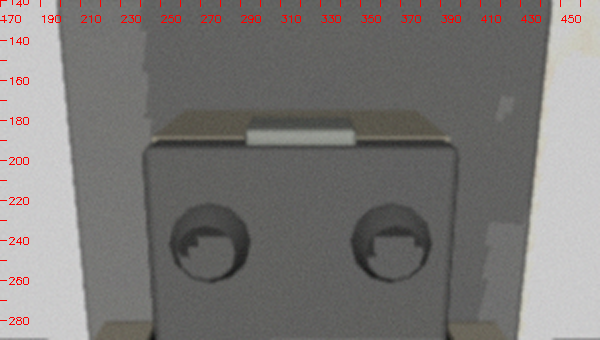

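Run:
```python
from h import *
z=np.load('cal_w26.npz');K,P=z['K'],z['P'];T=R.from_euler('xyz',z['rot']).as_matrix()
img=cv2.imread('pics/w26_raw.png');crop(img,260,90,120,90,5,'pics/w26c.png')
g=cv2.GaussianBlur(cv2.cvtColor(img,cv2.COLOR_BGR2GRAY),(3,3),0).astype(int)
for c in (300,320,340):
    d=np.diff(g[60:150,c]);r=np.argmin(d)+60;print(c,r,(T.T@(ray(K,P,(c,r+.5),.06)-z['eef'])).round(4))
zc=z['eef'][2]-.0038
for uv,h in [((274.8,241.5),.057),((365.5,241.5),.057)]: print((T.T@(ray(K,P,uv,zc+h)-z['eef'])).round(4))
for uv,h in [((255,174),.0),((380,174),0)]: print('bottom front',(T.T@(ray(K,P,uv,zc+h)-z['eef'])).round(4))
print(z['eef'])
```

```text
300 116 [ 0.0866 -0.0092  0.0203]
320 116 [0.0866 0.0019 0.0203]
340 116 [0.0867 0.013  0.0203]
[ 0.0375 -0.0162 -0.0533]
[ 0.0375  0.0199 -0.0533]
bottom front [ 0.0569 -0.033   0.0037]
bottom front [0.057  0.0341 0.0037]
[ 0.53888997 -0.0036771   0.08043239]
```

View pics/w26c.png

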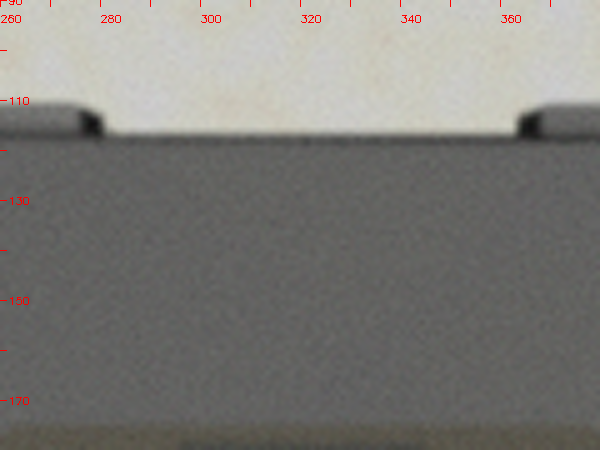

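```bash
python3 -m crank '[{"turn":[0,0,0.0004],"slide":[0.003,0.001,0.003],"fingers":-1},{"turn":[0,0,0.0004],"slide":[0.003,0.001,0.01],"fingers":-1},{"turn":[0,0,0.0004],"slide":[0.003,0.001,0.014],"fingers":-1},{"turn":[0,0,0.0004],"slide":[0.003,0.001,0.014],"fingers":-1}]';python3 go.py 0.538 -0.0053 0.068 -1.572
```

```text
t: 18.43
eef_pos: [0.537, -0.0059, 0.0716]
ee_rot: [3.139, 0.001, -1.572]
force: [-0.2, -1.1, -3.7]
width: 0.0616
t 18.43 pos [ 0.537  -0.0059  0.0716] rpy [ 3.139e+00  1.000e-03 -1.572e+00] F [-0.2 -1.1 -3.7] w 0.0616
slide [-0.0011, -0.0019, 0.0072] turn [0.0003, 0.0002, -0.0] rows 0.1
```

```bash
python3 -m crank '[{"turn":[0,0,0],"slide":[-0.001,-0.002,0],"fingers":-1},{"turn":[0,0,0],"slide":[-0.001,-0.002,0.002],"fingers":-1},{"turn":[0,0,0],"slide":[-0.001,-0.002,0.004],"fingers":-1},{"turn":[0,0,0],"slide":[-0.001,-0.002,0.006],"fingers":-1},{"turn":[0,0,0],"slide":[-0.001,-0.002,0.006],"fingers":-1}]';python3 go.py 0.538 -0.0053 0.0635 -1.572
```

```text
t: 18.85
eef_pos: [0.5384, -0.0052, 0.069]
ee_rot: [3.14, 0.001, -1.572]
force: [0.2, -0.8, -3.3]
width: 0.0621
t 18.85 pos [ 0.5384 -0.0052  0.069 ] rpy [ 3.140e+00  1.000e-03 -1.572e+00] F [ 0.2 -0.8 -3.3] w 0.0621
slide [0.0002, 0.0008, 0.0111] turn [0.0002, 0.0002, 0.0001] rows 0.1
```

```bash
python3 -m crank '[{"turn":[0,0,0],"slide":[0,0.001,0.002],"fingers":-1},{"turn":[0,0,0],"slide":[0,0.001,0.004],"fingers":-1},{"turn":[0,0,0],"slide":[0,0.001,0.006],"fingers":-1},{"turn":[0,0,0],"slide":[0,0.001,0.006],"fingers":-1}]';python3 -m crank '[{"turn":[0,0,0],"slide":[0,0,0.002],"fingers":-1},{"turn":[0,0,0],"slide":[0,0,0.003],"fingers":-1},{"turn":[0,0,0],"slide":[0,0,0.003],"fingers":-1}]'
```

```text
t: 19.18
eef_pos: [0.5379, -0.0052, 0.0661]
ee_rot: [3.14, 0.001, -1.572]
force: [-0.1, 0.2, -2.6]
width: 0.0618
t: 19.43
eef_pos: [0.538, -0.0052, 0.0647]
ee_rot: [3.14, 0.001, -1.572]
force: [-0.8, -0.8, -2.7]
width: 0.0619
```

```bash
python3 -m crank '[{"turn":[0,0,0],"slide":[0,0,0.001],"fingers":-1},{"turn":[0,0,0],"slide":[0,0,0.003],"fingers":-1},{"turn":[0,0,0],"slide":[0,0,0.003],"fingers":-1}]';python3 snap.py side d27 240 170 130 120 5
```

```text
t: 19.68
eef_pos: [0.5382, -0.0052, 0.0638]
ee_rot: [3.141, 0.001, -1.571]
force: [-1.9, -0.2, 2.0]
width: 0.0614
t 19.68 [ 0.5382 -0.0052  0.0638] [ 3.141e+00  1.000e-03 -1.571e+00] [-1.9 -0.2  2. ]
```

View pics/d27.png

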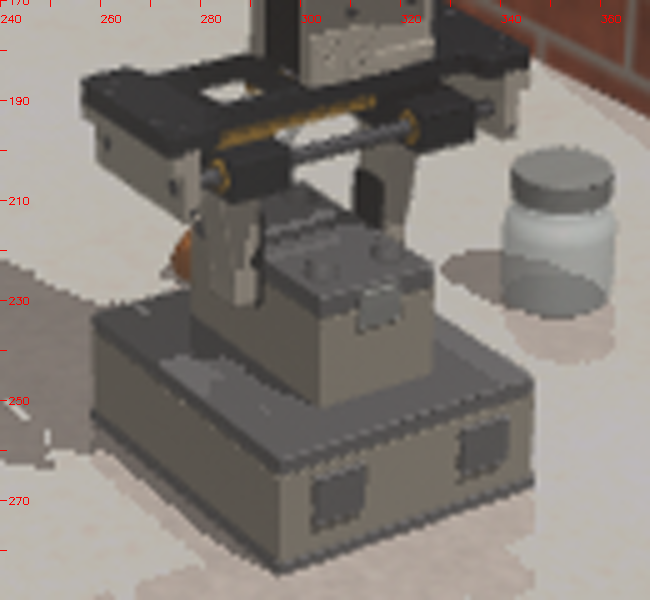

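```bash
python3 -m crank '[{"turn":[0,0,0],"slide":[0,0,0],"fingers":0.75},{"turn":[0,0,0],"slide":[0,0,0],"fingers":0.75},{"turn":[0,0,0],"slide":[0,0,0],"fingers":0.75},{"turn":[0,0,0],"slide":[0,0,0],"fingers":0.75}]'; python3 -m crank '[{"turn":[0,0,0],"slide":[0,0,-0.04],"fingers":0.75},{"turn":[0,0,0],"slide":[0,0,-0.12],"fingers":0.75},{"turn":[0,0,0],"slide":[-0.05,0,-0.2],"fingers":0.75},{"turn":[0,0,0],"slide":[-0.1,0,-0.2],"fingers":1},{"turn":[0,0,0],"slide":[-0.1,0,-0.2],"fingers":1}]'; python3 -m crank '[{"turn":[0,0,0],"slide":[0,0,0],"fingers":1}]'; python3 snap.py wrist w28;python3 snap.py side d28 240 170 130 120 5
```

```text
t: 20.07
eef_pos: [0.5382, -0.0051, 0.0633]
ee_rot: [3.141, 0.001, -1.572]
force: [0.3, -0.3, -0.5]
width: 0.0765
t: 20.48
eef_pos: [0.5407, 0.0481, 0.1669]
ee_rot: [-3.136, 0.004, -1.57]
force: [-0.6, -0.6, -0.6]
width: 0.0844
t: 20.57
eef_pos: [0.5386, 0.0459, 0.1643]
ee_rot: [-3.141, 0.002, -1.57]
force: [-0.8, -1.2, -0.3]
width: 0.0863
t 20.57 [0.5386 0.0459 0.1643] [-3.141e+00  2.000e-03 -1.570e+00] [-0.8 -1.2 -0.3]
t 20.62 [0.538  0.0451 0.1634] [ 3.141e+00  2.000e-03 -1.571e+00] [-0.4 -0.1 -0.9]
```

View pics/w28.png

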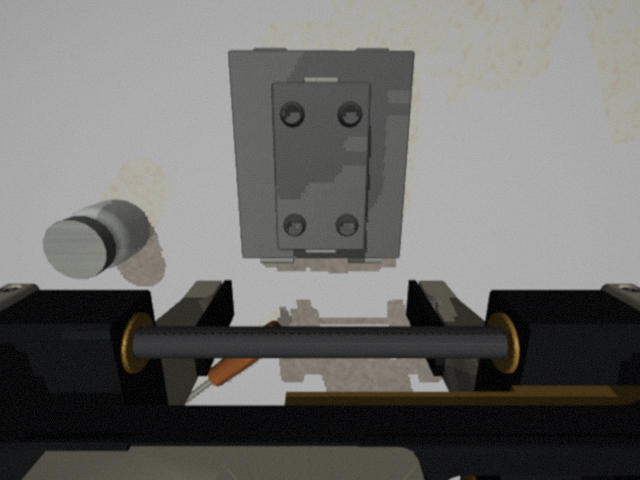

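View pics/d28.png

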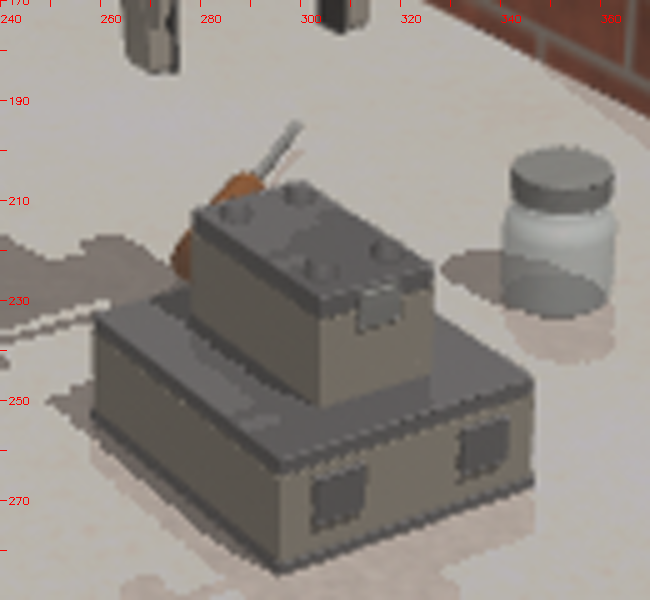

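```bash
python3 - <<'E'
from h import *
crop(cv2.imread('pics/w28_raw.png'),262,70,120,190,3,'pics/w28a.png')
E
python3 go.py 0.46 -0.215 0.17 -1.41
```

```text
t 20.67 pos [0.5377 0.0446 0.1629] rpy [ 3.140e+00  1.000e-03 -1.571e+00] F [-0.4  0.5 -0.4] w 0.0870
slide [0.5192, 0.1553, -0.0144] turn [0.0003, 0.0002, -0.0257] rows 6.5
```

View pics/w28a.png

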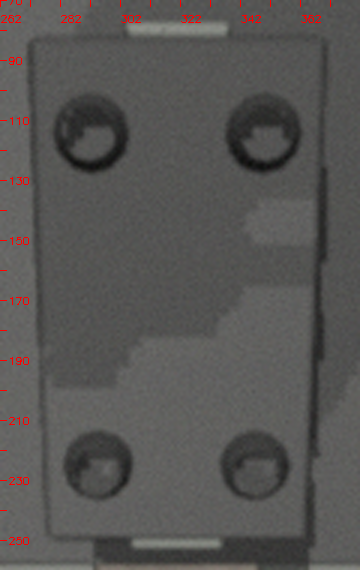

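```bash
python3 - <<'E'
from h import *
z=np.load('cal_w28.npz');K,P=z['K'],z['P']
l=[((.036,.018,.118),(292.3,114)),((.036,-.018,.118),(350,114)),((-.036,-.018,.118),(347,225)),((-.036,.018,.118),(294.7,225))]
print(planar([(K,P,a,np.array(b)) for a,b in l],[.537,-.007,-1.57]),z['eef'],z['rot'])
E
python3 -m crank '[{"turn":[0,0,0],"slide":[0.06,0.02,-0.06],"fingers":1},{"turn":[0,0,-0.01],"slide":[0.14,0.05,-0.06],"fingers":1},{"turn":[0,0,-0.026],"slide":[0.22,0.07,-0.04],"fingers":1},{"turn":[0,0,-0.026],"slide":[0.3,0.09,-0.02],"fingers":1},{"turn":[0,0,-0.026],"slide":[0.37,0.11,-0.015],"fingers":1}]'; python3 go.py 0.46 -0.215 0.15 -1.41
```

```text
(array([ 0.53606675, -0.00685332, -1.57032506]), array([[ 0. , -0.1],
       [-0.1, -0. ],
       [ 0.1,  0.1],
       [-0.1,  0. ]])) [0.53860031 0.04592817 0.1642518 ] [-3.14087940e+00  2.32039330e-03 -1.56999834e+00]
t: 21.08
eef_pos: [0.481, -0.1423, 0.1691]
ee_rot: [3.139, 0.002, -1.408]
force: [0.8, 0.1, 0.7]
width: 0.0874
t 21.08 pos [ 0.481  -0.1423  0.1691] rpy [ 3.139e+00  2.000e-03 -1.408e+00] F [0.8 0.1 0.7] w 0.0874
slide [0.1368, 0.0649, 0.038] turn [0.0005, 0.0003, 0.0003] rows 1.9
```

```bash
python3 -m crank '[{"turn":[0,0,0],"slide":[0.15,0.08,0.038],"fingers":1},{"turn":[0,0,0],"slide":[0.15,0.08,0.038],"fingers":1},{"turn":[0,0,0],"slide":[0.15,0.08,0.038],"fingers":1},{"turn":[0,0,0],"slide":[0.15,0.08,0.038],"fingers":1}]';python3 -m crank '[{"turn":[0,0,0],"slide":[0,0,0],"fingers":1},{"turn":[0,0,0],"slide":[0,0,0],"fingers":1}]'; python3 snap.py wrist w30
```

```text
t: 21.42
eef_pos: [0.4533, -0.2232, 0.1501]
ee_rot: [3.138, 0.002, -1.413]
force: [-0.1, 1.3, 0.2]
width: 0.088
t: 21.58
eef_pos: [0.4559, -0.2204, 0.1516]
ee_rot: [3.141, 0.001, -1.408]
force: [0.0, 0.7, 0.8]
width: 0.0877
t 21.58 [ 0.4559 -0.2204  0.1516] [ 3.141e+00  1.000e-03 -1.408e+00] [0.  0.7 0.8]
```

View pics/w30.png

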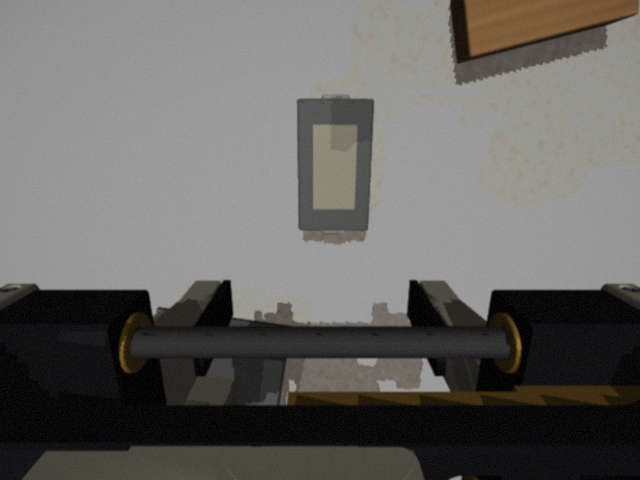

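Run:
```python
from h import *
z=np.load('cal_w30.npz');K,P=z['K'],z['P'];T=R.from_euler('xyz',z['rot']).as_matrix()
a,b=.055,.031
l=[((a,b,.038),(297.3,99.3)),((a,-b,.038),(374,99.3)),((-a,-b,.038),(369,230.5)),((-a,b,.038),(299.8,230.5))]
x,r=planar([(K,P,q,np.array(u)) for q,u in l],[.455,-.27,-1.41]);print(x,r)
d=T.T@(np.array([x[0],x[1],.038])-z['eef']);print(d,z['eef']+T@np.array([d[0],d[1]-.002,0]))
crop(cv2.imread('pics/w30_raw.png'),285,88,100,155,4,'pics/w30a.png')
```

```text
[ 0.44892133 -0.26942375 -1.40462522] [[-0.5 -0.4]
 [ 0.6 -0.6]
 [ 0.2  0.6]
 [-0.3  0.8]]
[0.04737056 0.01469952 0.11350662] [ 0.45102792 -0.26924574  0.15150455]
```

View pics/w30a.png

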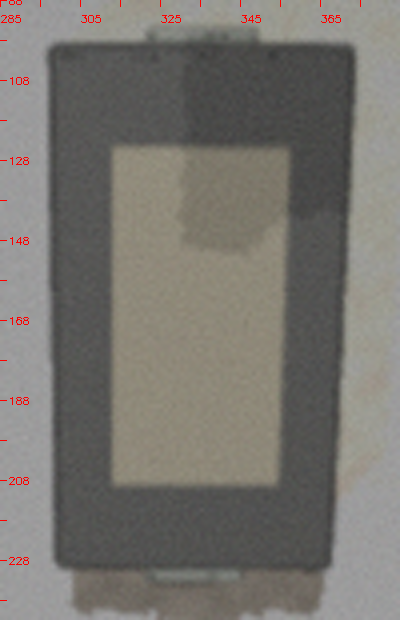

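```bash
python3 go.py 0.451 -0.2692 0.04 -1.405
```

```text
t 21.63 pos [ 0.4561 -0.2201  0.1516] rpy [ 3.141e+00  1.000e-03 -1.407e+00] F [-1.1  0.3 -0.1] w 0.0877
slide [0.0956, 0.026, 0.2232] turn [0.0001, 0.0002, -0.0004] rows 2.9
```

```bash
python3 -m crank '[{"turn":[0,0,0],"slide":[0.095,0.026,0.02],"fingers":1},{"turn":[0,0,0],"slide":[0.095,0.026,0.1],"fingers":1},{"turn":[0,0,0],"slide":[0.095,0.026,0.18],"fingers":1},{"turn":[0,0,0],"slide":[0.095,0.026,0.223],"fingers":1},{"turn":[0,0,0],"slide":[0.095,0.026,0.223],"fingers":1}]'; python3 -m crank '[{"turn":[0,0,0],"slide":[0,0,0],"fingers":1}]'; python3 go.py 0.451 -0.2692 -0.015 -1.405;python3 snap.py wrist w31
```

```text
t: 22.05
eef_pos: [0.4474, -0.2677, 0.0356]
ee_rot: [3.133, 0.005, -1.408]
force: [-0.4, 0.4, 0.7]
width: 0.0876
t: 22.13
eef_pos: [0.4505, -0.2687, 0.0397]
ee_rot: [3.138, 0.002, -1.406]
force: [0.7, -0.1, 1.0]
width: 0.0874
t 22.13 pos [ 0.4505 -0.2687  0.0397] rpy [ 3.138e+00  2.000e-03 -1.406e+00] F [ 0.7 -0.1  1. ] w 0.0874
slide [0.0013, -0.0012, 0.1094] turn [0.0005, 0.0003, -0.0002] rows 1.3
t 22.13 [ 0.4505 -0.2687  0.0397] [ 3.138e+00  2.000e-03 -1.406e+00] [ 0.7 -0.1  1. ]
```

View pics/w31.png

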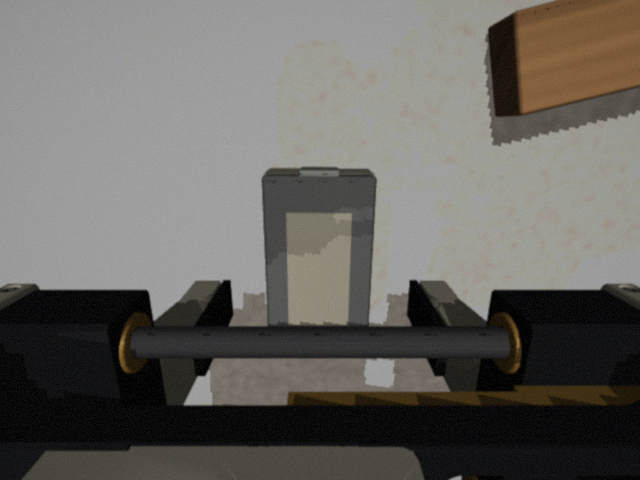

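```bash
python3 -m crank '[{"turn":[0,0,0],"slide":[0,0,0.05],"fingers":1},{"turn":[0,0,0],"slide":[0,0,0.09],"fingers":1},{"turn":[0,0,0],"slide":[0,0,0.11],"fingers":1},{"turn":[0,0,0],"slide":[0,0,0.11],"fingers":1}]' 25; python3 -m crank '[{"turn":[0,0,0],"slide":[0,0,0],"fingers":-1},{"turn":[0,0,0],"slide":[0,0,0],"fingers":-1},{"turn":[0,0,0],"slide":[0,0,0],"fingers":-1},{"turn":[0,0,0],"slide":[0,0,0],"fingers":-1},{"turn":[0,0,0],"slide":[0,0,0],"fingers":-1}]' 25; python3 snap.py wrist w32; python3 -m crank '[{"turn":[0,0,0],"slide":[0,0,-0.01],"fingers":-1},{"turn":[0,0,0],"slide":[0,0,-0.03],"fingers":-1},{"turn":[0,0,0],"slide":[0,0,-0.03],"fingers":-1}]' 30; python3 snap.py wrist w33
```

```text
t: 22.52
eef_pos: [0.4506, -0.269, -0.0151]
ee_rot: [3.14, 0.002, -1.407]
force: [-0.5, 0.2, -0.1]
width: 0.0877
t: 22.93
eef_pos: [0.4511, -0.2696, -0.014]
ee_rot: [-3.141, 0.001, -1.408]
force: [-0.3, 2.0, 5.6]
width: 0.0616
t 22.93 [ 0.4511 -0.2696 -0.014 ] [-3.141e+00  1.000e-03 -1.408e+00] [-0.3  2.   5.6]
t: 23.23
eef_pos: [0.4513, -0.2698, 0.0018]
ee_rot: [-3.141, 0.001, -1.408]
force: [0.6, 0.3, -1.6]
width: 0.062
t 23.23 [ 0.4513 -0.2698  0.0018] [-3.141e+00  1.000e-03 -1.408e+00] [ 0.6  0.3 -1.6]
```

View pics/w33.png

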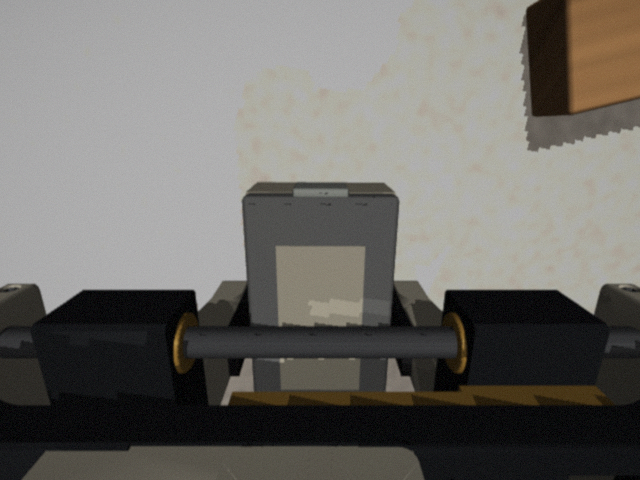

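Run:
```python
from h import *
for n in ('w23','w24','w32','w33'):
    g=cv2.GaussianBlur(cv2.imread(f'pics/{n}_raw.png',0),(3,3),0).astype(int)
    print(n,[g[180:206,c].tolist() for c in (270,)])
crop(cv2.imread('pics/w33_raw.png'),235,165,175,110,4,'pics/w33a.png')
```

```text
w23 [[76, 76, 76, 76, 75, 74, 76, 82, 89, 81, 60, 47, 49, 59, 71, 80, 82, 83, 84, 85, 85, 83, 83, 84, 84, 84]]
w24 [[75, 75, 75, 75, 74, 76, 78, 84, 91, 82, 59, 46, 49, 60, 71, 79, 81, 81, 82, 83, 84, 85, 85, 84, 84, 84]]
w32 [[168, 147, 112, 83, 73, 71, 70, 71, 72, 72, 75, 79, 75, 63, 50, 47, 55, 67, 76, 78, 78, 78, 79, 80, 79, 78]]
w33 [[162, 139, 107, 82, 72, 70, 71, 72, 72, 72, 75, 79, 76, 64, 51, 49, 58, 70, 77, 79, 79, 78, 78, 80, 80, 79]]
```

View pics/w33a.png

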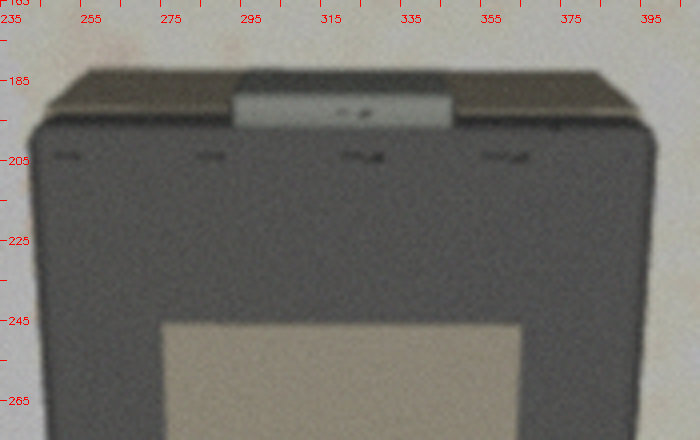

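```bash
python3 -m crank '[{"turn":[0,0,0],"slide":[0,0,-0.08],"fingers":-1},{"turn":[0,0,0],"slide":[0,0,-0.16],"fingers":-1},{"turn":[0,0,0],"slide":[-0.03,0,-0.24],"fingers":-1},{"turn":[0,0,0.01],"slide":[-0.08,-0.02,-0.3],"fingers":-1},{"turn":[0,0,0.026],"slide":[-0.16,-0.05,-0.31],"fingers":-1}]'; python3 go.py 0.538 -0.0066 0.15 -1.572
```

```text
t: 23.7
eef_pos: [0.4646, -0.1904, 0.1608]
ee_rot: [-3.134, -0.001, -1.573]
force: [3.2, 0.4, -2.6]
width: 0.0618
t 23.70 pos [ 0.4646 -0.1904  0.1608] rpy [-3.134e+00 -1.000e-03 -1.573e+00] F [ 3.2  0.4 -2.6] w 0.0618
slide [-0.368, -0.1457, 0.0225] turn [-0.0012, -0.0001, -0.0002] rows 4.8
```

```bash
python3 -m crank '[{"turn":[0,0,0],"slide":[-0.08,-0.035,0],"fingers":-1},{"turn":[0,0,0],"slide":[-0.16,-0.07,0],"fingers":-1},{"turn":[0,0,0],"slide":[-0.24,-0.105,0],"fingers":-1},{"turn":[0,0,0],"slide":[-0.31,-0.13,0],"fingers":-1},{"turn":[0,0,0],"slide":[-0.36,-0.146,0],"fingers":-1}]'; python3 -m crank '[{"turn":[0,0,0],"slide":[0,0,0],"fingers":-1},{"turn":[0,0,0],"slide":[0,0,0],"fingers":-1}]'; python3 go.py 0.538 -0.0066 0.118 -1.572
```

```text
t: 24.12
eef_pos: [0.5354, -0.0058, 0.155]
ee_rot: [3.141, 0.002, -1.568]
force: [0.9, -0.6, -1.9]
width: 0.062
t: 24.28
eef_pos: [0.5344, -0.0074, 0.1545]
ee_rot: [3.14, 0.001, -1.566]
force: [0.4, -0.3, -1.6]
width: 0.0617
t 24.28 pos [ 0.5344 -0.0074  0.1545] rpy [ 3.140e+00  1.000e-03 -1.566e+00] F [ 0.4 -0.3 -1.6] w 0.0617
slide [-0.0015, -0.0073, 0.073] turn [0.0003, 0.0002, 0.0009] rows 0.9
```

```bash
python3 -m crank '[{"turn":[0,0,0.0009],"slide":[-0.0015,-0.007,0.03],"fingers":-1},{"turn":[0,0,0.0009],"slide":[-0.0015,-0.007,0.06],"fingers":-1},{"turn":[0,0,0.0009],"slide":[-0.0015,-0.007,0.073],"fingers":-1},{"turn":[0,0,0.0009],"slide":[-0.0015,-0.007,0.073],"fingers":-1}]'; python3 -m crank '[{"turn":[0,0,0],"slide":[0,0,0],"fingers":-1},{"turn":[0,0,0],"slide":[0,0,0],"fingers":-1}]'; python3 go.py 0.538 -0.0066 0.110 -1.572;  python3 snap.py wrist w34;python3 snap.py side d34 230 130 150 130 5;python3 snap.py scene c34 270 110 150 130 5
```

```text
t: 24.62
eef_pos: [0.5362, -0.0093, 0.1168]
ee_rot: [3.137, 0.0, -1.576]
force: [-0.3, 0.4, -3.1]
width: 0.0614
t: 24.78
eef_pos: [0.5383, -0.0086, 0.1193]
ee_rot: [3.141, 0.001, -1.575]
force: [-1.0, 0.2, -1.4]
width: 0.0617
t 24.78 pos [ 0.5383 -0.0086  0.1193] rpy [ 3.141e+00  1.000e-03 -1.575e+00] F [-1.   0.2 -1.4] w 0.0617
slide [-0.0039, 0.0007, 0.0186] turn [0.0, 0.0002, -0.0005] rows 0.2
t 24.78 [ 0.5383 -0.0086  0.1193] [ 3.141e+00  1.000e-03 -1.575e+00] [-1.   0.2 -1.4]
t 24.83 [ 0.5385 -0.0084  0.1194] [-3.141e+00  2.000e-03 -1.575e+00] [ 0.9 -0.2 -1.7]
t 24.88 [ 0.5385 -0.0083  0.1194] [-3.141e+00  2.000e-03 -1.575e+00] [ 0.1  0.4 -1.2]
```

View pics/d34.png

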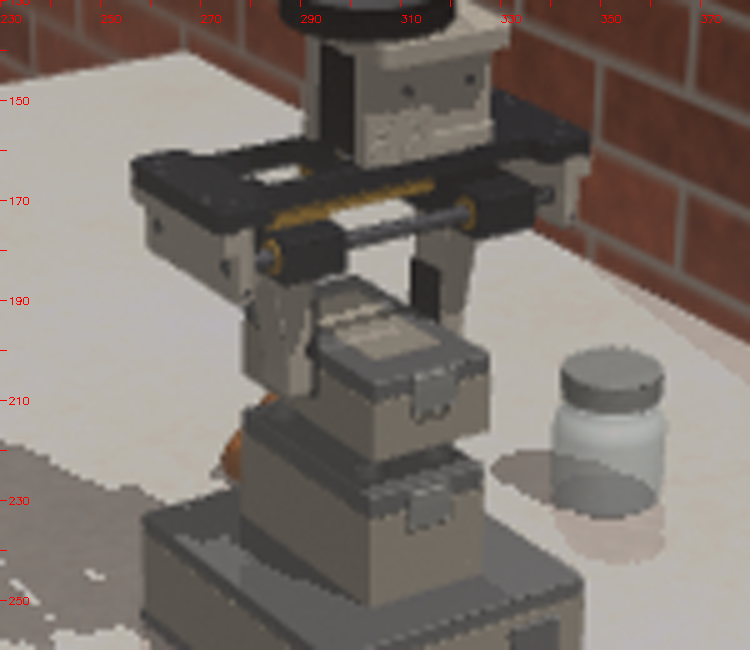

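View pics/c34.png

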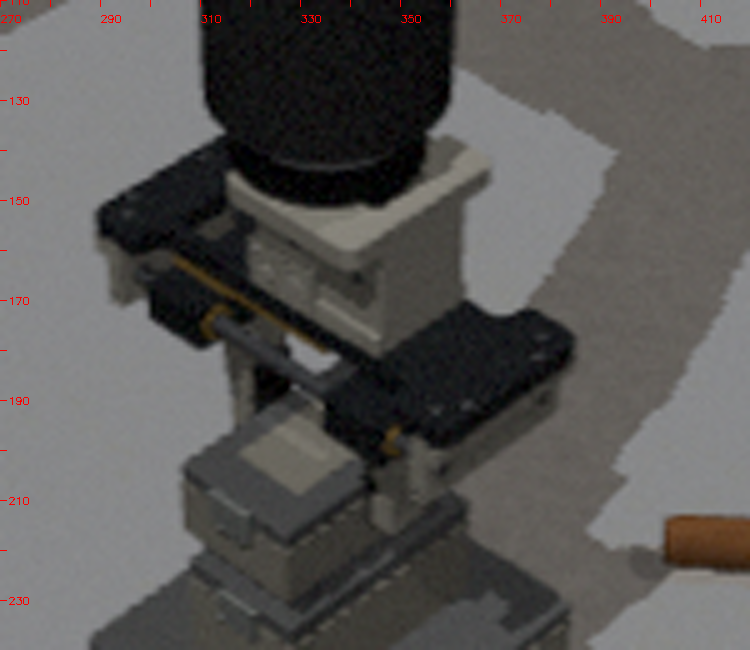

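View pics/w34.png

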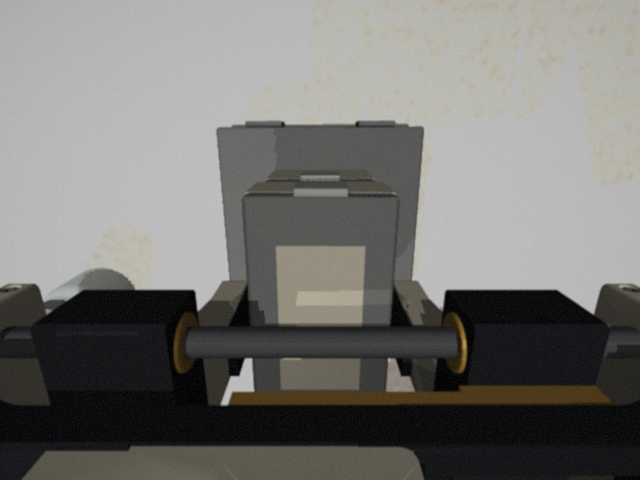

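```bash
python3 -m crank '[{"turn":[0,0,-0.0005],"slide":[-0.0035,0.001,0],"fingers":-1},{"turn":[0,0,-0.0005],"slide":[-0.0035,0.001,0.008],"fingers":-1},{"turn":[0,0,-0.0005],"slide":[-0.0035,0.001,0.016],"fingers":-1},{"turn":[0,0,-0.0005],"slide":[-0.0035,0.001,0.016],"fingers":-1},{"turn":[0,0,-0.0005],"slide":[-0.0035,0.001,0.016],"fingers":-1}]'; python3 go.py 0.538 -0.0066 0.106 -1.572
```

```text
t: 25.35
eef_pos: [0.5372, -0.0064, 0.1101]
ee_rot: [3.14, 0.001, -1.571]
force: [0.1, 0.2, -2.6]
width: 0.0616
t 25.35 pos [ 0.5372 -0.0064  0.1101] rpy [ 3.140e+00  1.000e-03 -1.571e+00] F [ 0.1  0.2 -2.6] w 0.0616
slide [0.0004, -0.0017, 0.0081] turn [0.0003, 0.0002, 0.0001] rows 0.1
```

```bash
python3 -m crank '[{"turn":[0,0,0],"slide":[0,-0.0015,0.002],"fingers":-1},{"turn":[0,0,0],"slide":[0,-0.0015,0.004],"fingers":-1},{"turn":[0,0,0],"slide":[0,-0.0015,0.006],"fingers":-1},{"turn":[0,0,0],"slide":[0,-0.0015,0.008],"fingers":-1},{"turn":[0,0,0],"slide":[0,-0.0015,0.008],"fingers":-1}]'; python3 go.py 0.538 -0.0066 0.102 -1.572
```

```text
t: 25.77
eef_pos: [0.5381, -0.0064, 0.1063]
ee_rot: [3.14, 0.001, -1.572]
force: [-0.4, 0.1, -2.4]
width: 0.0617
t 25.77 pos [ 0.5381 -0.0064  0.1063] rpy [ 3.140e+00  1.000e-03 -1.572e+00] F [-0.4  0.1 -2.4] w 0.0617
slide [0.0005, 0.0002, 0.0085] turn [0.0002, 0.0002, 0.0001] rows 0.1
```

The underside is at about 120 mm, below the 123 mm lug tops, and the force hasn't changed, so the lugs are in the recesses. Continuing down.

```bash
python3 -m crank '[{"turn":[0,0,0],"slide":[0,0,0.002],"fingers":-1},{"turn":[0,0,0],"slide":[0,0,0.004],"fingers":-1},{"turn":[0,0,0],"slide":[0,0,0.006],"fingers":-1},{"turn":[0,0,0],"slide":[0,0,0.006],"fingers":-1}]';python3 -m crank '[{"turn":[0,0,0],"slide":[0,0,0.001],"fingers":-1},{"turn":[0,0,0],"slide":[0,0,0.002],"fingers":-1},{"turn":[0,0,0],"slide":[0,0,0.002],"fingers":-1}]'
```

```text
t: 26.1
eef_pos: [0.5381, -0.0064, 0.1033]
ee_rot: [3.14, 0.001, -1.572]
force: [0.4, -0.5, -2.4]
width: 0.0616
t: 26.35
eef_pos: [0.5382, -0.0064, 0.1024]
ee_rot: [3.14, 0.001, -1.572]
force: [-0.7, 1.2, -2.0]
width: 0.0623
```

```bash
python3 -m crank '[{"turn":[0,0,0],"slide":[0,0,0.001],"fingers":-1},{"turn":[0,0,0],"slide":[0,0,0.002],"fingers":-1},{"turn":[0,0,0],"slide":[0,0,0.002],"fingers":-1}]'
```

```text
t: 26.6
eef_pos: [0.5384, -0.0064, 0.1019]
ee_rot: [3.141, 0.001, -1.571]
force: [-2.0, -0.3, 2.9]
width: 0.0619
```

Contact came at 0.102, which is the seated height. I'll release, retreat and inspect.

```bash
python3 -m crank '[{"turn":[0,0,0],"slide":[0,0,0],"fingers":0.75},{"turn":[0,0,0],"slide":[0,0,0],"fingers":0.75},{"turn":[0,0,0],"slide":[0,0,0],"fingers":0.75},{"turn":[0,0,0],"slide":[0,0,0],"fingers":0.75}]'; python3 -m crank '[{"turn":[0,0,0],"slide":[0,0,-0.04],"fingers":0.75},{"turn":[0,0,0],"slide":[0,0,-0.12],"fingers":0.75},{"turn":[0,0,0],"slide":[-0.05,0,-0.19],"fingers":0.75},{"turn":[0,0,0],"slide":[-0.1,0,-0.2],"fingers":0.75},{"turn":[0,0,0],"slide":[-0.12,0,-0.2],"fingers":0.75}]'; python3 -m crank '[{"turn":[0,0,0],"slide":[0,0,0],"fingers":0.75},{"turn":[0,0,0],"slide":[0,0,0],"fingers":0.75}]'; python3 snap.py wrist w36;python3 snap.py side d36 230 150 150 140 5;python3 snap.py scene c36
```

```text
t: 26.93
eef_pos: [0.5383, -0.0063, 0.1015]
ee_rot: [3.141, 0.001, -1.572]
force: [-0.5, -1.2, 0.4]
width: 0.076
t: 27.35
eef_pos: [0.5404, 0.0558, 0.2051]
ee_rot: [-3.137, 0.004, -1.571]
force: [0.4, -0.6, -1.1]
width: 0.0765
t: 27.52
eef_pos: [0.5379, 0.0538, 0.201]
ee_rot: [3.14, 0.001, -1.57]
force: [-0.5, 0.1, -0.1]
width: 0.0768
t 27.52 [0.5379 0.0538 0.201 ] [ 3.14e+00  1.00e-03 -1.57e+00] [-0.5  0.1 -0.1]
t 27.57 [0.5378 0.0533 0.2008] [ 3.139e+00  1.000e-03 -1.571e+00] [ 0.3  0.  -0.3]
t 27.62 [0.5378 0.0529 0.2007] [ 3.139e+00  1.000e-03 -1.572e+00] [-0.3 -0.4 -0.1]
```

View pics/w36.png

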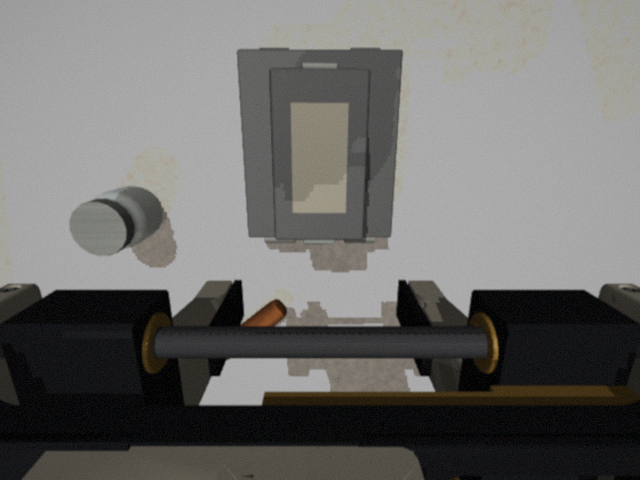

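View pics/d36.png

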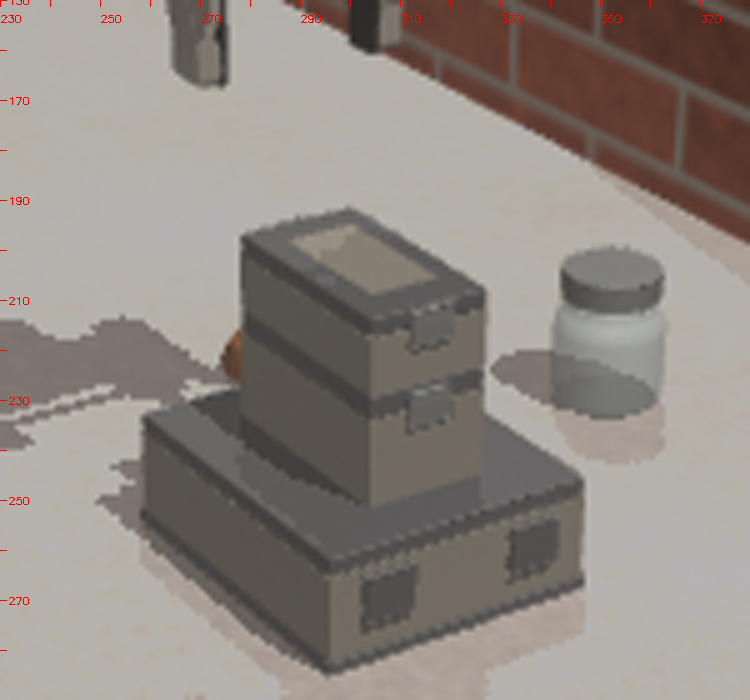

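View pics/c36.png

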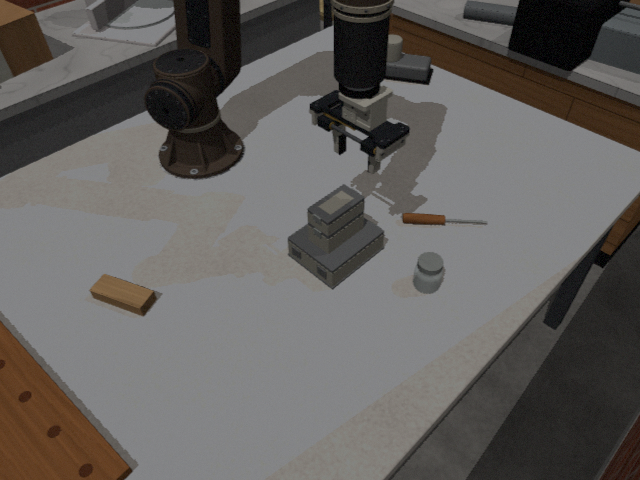

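The pictures show the stack seated with no gaps and flush sides. The jar (428,272), driver (445,219) and offcut (124,293) are at their starting pixels, and the gripper is clear of everything. Handing in.

```bash
python3 -c "
from station import *
print(job_done())"
```

```text
the job is handed in; nothing more can be done
None
```

The saw's accessories are packed and stacked as asked, in the order asked, and the job was handed in at about 27.6 s of the 72 s.

**What I did**
- I laid the loose plate in the case as the last of the fan and swung the lid shut from behind, pressing it down with 12 N.
- I lowered the deep case onto the lid's lugs. It first touched at the predicted seated height, with a force reading of about 2 N.
- I lowered the shallow case onto the deep one the same way. It also touched at the seated height, at about 3 N.

**What the last checks showed**
- **Plate:** the wrist camera put its centre at about x 38 mm in the base frame, sloping onto the second plate. It sits about 1 mm to one side of the second plate.
- **Deep case:** after release, its lug pattern was measured within 0.5 mm of the lid's lug pattern.
- **Stack:** the final side and scene pictures show no gaps and flush sides.
- **Bystanders:** the jar, screwdriver and offcut are at their original pixels in the scene picture.
- **Gripper:** it was clear of everything at hand-in.

**What disagreed**
- **Fingertips:** touching the table showed the real fingertips about 27 mm above the reported TCP, contrary to the description, and I corrected for that throughout.
- **Cameras:** the scene camera read about 5 mm off in x compared with the wrist camera, which was itself about 2 mm off sideways. I used measurements relative to the gripper for the fits.
- **Grip force:** closing the grip on each case gave a brief upward force of about 6 N, whose cause I did not find. It went away when the case was lifted.

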